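Set the cup feeder's guide roller with the gauge, load the cups and close up

TASK

Set up the cup feeder: lay the gauge block flat in the lane, turn the eccentric bolt until the gauge has only about a millimetre of play between guide roller and far fence, and prove it by sliding the gauge through, without jamming, until its middle is a good 2 cm past the bolt towards the outlet. Lay the gauge back flat in its tray and stand every white specimen cup upright in the lane between roller and tail gate, gripping the thin-walled cups gently (well under 25 N) and tipping none over. Last, with all cups in, swing the tail gate fully shut and then press the clamp lever fully down over it; leave the roller as set and the timer, brown bottle and marker pen where they are.

Things in the scene. Friction and masses are not known exactly. Their poses are not given: they have to be found in the camera images.
- feeder: Cup feeder, fixed plate 105x330x6 mm (y -165..+165, x -55..+50) with a lane. Origin at worktop height on the lane's middle line; y along the lane to the open outlet, x across to the far fence, z up. Lane floor z = 6. Near rail: inner face x = -25.5, 8 thick, top z = 30, y -93..+87. Cup middles go at y -75..+80, x about 0.
- fence: Far fence of the lane, steel, 10 mm thick, top z = 30 mm, y -87..+157 on the feeder. Fixed, at about x = +21 mm on the feeder, but up to 2 mm off from start to start. Origin at worktop height below its inner face, beside the bolt; axes as the feeder's: the inner face is the plane x = 0, the lane lies at x < 0.
- roller: White guide roller, 28 mm across, z = 9 to 29 mm, spinning freely on the eccentric bolt; origin on the roller's own axis at worktop height. Its distance (along x) from the fence face, less 14 mm, is the gap that the gauge must pass. Over 25 N between roller and gauge counts as jammed.
- bolt (a joint): Angle of the eccentric bolt (rad, 0..2.6), growing anticlockwise from above; stays where left (0.1 N m). Upright axis at x = -34, y = +115 mm on the feeder, roller axis 8 mm off it. At 0 the roller is farthest from the fence (towards feeder -x); turning towards pi closes it: gap = distance bolt axis to fence (about 55 mm) - 14 mm + 8 mm x cos(angle). Starts wide open.
- knob (a point): Centre of the black bar knob on top of the bolt, on the bolt's axis: bar 30 x 12 x 24 mm, z = 58 to 82 mm, this point is at z = 70 mm. Its own y axis runs along the bar; at bolt angle 0 the bar points across the lane and overhangs its edge, at pi/2 it is parallel to the lane. To be gripped across its 12 mm from above.
- gauge: The gauge: loose steel block 40 x 100 x 15 mm, 0.15 kg, with an upright black grip fin on its middle, 12 mm thick along the block, 24 mm across it, reaching from 15 to 62 mm above the underside. Origin in the middle of the underside; y along the 100 mm, x along the 40 mm, z up. Starts flat in its tray.
- gauge_tray: Shallow tray, 100 x 200 mm outside, walls 2 mm thick and 20 mm high, floor 3 mm, fixed to the worktop; origin in the middle of its underside, its y axis along the 200 mm. Home of the gauge.
- cup_1: Small white specimen cup with white screw cap, 39 mm across the cap, 53 mm tall (cap from 41 to 53 mm, body below tapered and at most 36 mm across), about 0.04 kg, thin-walled; origin in the middle of its underside, z up through the cap. Two to four such cups are present.
- cup_2: Small white specimen cup with white screw cap, 39 mm across the cap, 53 mm tall (cap from 41 to 53 mm, body below tapered and at most 36 mm across), about 0.04 kg, thin-walled; origin in the middle of its underside, z up through the cap. Two to four such cups are present.
- cup_3: Small white specimen cup with white screw cap, 39 mm across the cap, 53 mm tall (cap from 41 to 53 mm, body below tapered and at most 36 mm across), about 0.04 kg, thin-walled; origin in the middle of its underside, z up through the cap. Two to four such cups are present.
- cup_4: Small white specimen cup with white screw cap, 39 mm across the cap, 53 mm tall (cap from 41 to 53 mm, body below tapered and at most 36 mm across), about 0.04 kg, thin-walled; origin in the middle of its underside, z up through the cap. Two to four such cups are present.
- gate (a joint): Angle of the tail gate (rad): 0 fully shut across the lane's tail end, up to 1.7 open, then pointing along feeder -y; opens anticlockwise from above; friction hinge, stays where left (0.05 N m). Upright hinge at x = +37, y = -100 mm on the feeder; arm 81 mm long, 8 mm thick, z = 12 to 36 mm.
- gate_post (a point): Point on the gate's round black grip post (12 mm thick, z = 36 to 78 mm, 40 mm from the hinge); this point is at z = 60 mm.
- gate_hinge (a point): Point on the gate's upright hinge axis, z = 60 mm.
- clamp (a joint): Angle of the clamp lever (rad): 0 fully down, level, pointing along feeder +y over the end of the shut gate; raised up to 1.5; friction hinge, stays where left (0.06 N m).
- clamp_tip (a point): Middle of the upper face of the lever's black grip (32 mm long, 14 mm wide, 12 mm thick), 54 mm from the lever's axis.
- clamp_hinge (a point): Point on the clamp lever's level axis, which runs along the feeder's x, at z = 44 mm, x = -38, y = -147 mm on the feeder.
- timer: White bench timer, 64 x 64 x 20 mm, bystander; origin in the middle of its underside.
- oil: Small brown dropper bottle, 28 mm across, 66 mm tall, bystander; origin in the middle of its underside.
- marker: Marker pen lying down, 122 mm long, 13 mm thick, bystander; origin at its middle, on the worktop.
There are look-alikes about, which are no part of the job. What is shaped like the cup_1 but blue or orange is not meant.

How it is judged (in metres and radians):
On the way, in this order (a step that is already met when the one before it is completed fails the run):
1. the gauge lies flat in the lane, not yet past the roller, and the roller gap is set to 0.2 to 2.5 mm more than the 40 mm gauge (x of roller in the frame of fence between -0.0565 and -0.0542 m and y of gauge in the frame of feeder between -0.025 and 0.12 m and z of gauge in the frame of feeder between 0.002 and 0.01 m and x of gauge in the frame of feeder between -0.012 and 0.012 m and angle between gauge's own z axis and vertical below 0.08 rad and angle between the y axis of gauge and the y axis of feeder, either way round below 0.15 rad), for 0.2 s.
2. the gauge, flat in the lane, has been slid past the roller (its middle 20 mm or more beyond the bolt) with the gap still set (x of roller in the frame of fence between -0.0565 and -0.0542 m and y of gauge in the frame of feeder above 0.135 m and z of gauge in the frame of feeder between 0.002 and 0.01 m and x of gauge in the frame of feeder between -0.012 and 0.012 m and angle between gauge's own z axis and vertical below 0.08 rad and angle between the y axis of gauge and the y axis of feeder, either way round below 0.15 rad), for 0.1 s.
3. all cups present stand upright in the lane and the tail gate is shut (within 0.08 rad) while the clamp lever is still up (y of cup_1 in the frame of feeder between -0.09 and 0.095 m and x of cup_1 in the frame of feeder between -0.015 and 0.012 m and z of cup_1 in the frame of feeder between 0.002 and 0.011 m and angle between each of cup_1, cup_2, cup_3, cup_4's own z axis and vertical below 0.12 rad and y of cup_2 in the frame of feeder between -0.09 and 0.095 m and x of cup_2 in the frame of feeder between -0.015 and 0.012 m and z of cup_2 in the frame of feeder between 0.002 and 0.011 m and y of cup_3 in the frame of feeder between -0.09 and 0.095 m and x of cup_3 in the frame of feeder between -0.015 and 0.012 m and z of cup_3 in the frame of feeder between 0.002 and 0.011 m and y of cup_4 in the frame of feeder between -0.09 and 0.095 m and x of cup_4 in the frame of feeder between -0.015 and 0.012 m and z of cup_4 in the frame of feeder between 0.002 and 0.011 m and value of joint gate below 0.08 rad and value of joint clamp above 0.3 rad), for 0.2 s.
4. the clamp lever is pressed fully down (within 0.08 rad) (value of joint each of gate, clamp below 0.08 rad), for 0.2 s.
At the end, for the whole second after the job is handed in: Roller gap 40.2 to 42.5 mm; every cup present upright (within 0.12 rad) on the lane floor between roller and gate and at rest; gate and clamp within 0.08 rad of shut and down; gauge flat on the floor of its tray, middle within 45 mm (x) and 80 mm (y) of the tray's middle, at rest (all of step 4 and x of roller in the frame of fence between -0.0565 and -0.0542 m and y of cup_1 in the frame of feeder between -0.09 and 0.095 m and x of cup_1 in the frame of feeder between -0.015 and 0.012 m and z of cup_1 in the frame of feeder between 0.002 and 0.011 m and angle between each of cup_1, cup_2, cup_3, cup_4's own z axis and vertical below 0.12 rad and y of cup_2 in the frame of feeder between -0.09 and 0.095 m and x of cup_2 in the frame of feeder between -0.015 and 0.012 m and z of cup_2 in the frame of feeder between 0.002 and 0.011 m and y of cup_3 in the frame of feeder between -0.09 and 0.095 m and x of cup_3 in the frame of feeder between -0.015 and 0.012 m and z of cup_3 in the frame of feeder between 0.002 and 0.011 m and y of cup_4 in the frame of feeder between -0.09 and 0.095 m and x of cup_4 in the frame of feeder between -0.015 and 0.012 m and z of cup_4 in the frame of feeder between 0.002 and 0.011 m and linear speed of each of cup_1, cup_2, cup_3, cup_4, gauge below 0.02 m/s and x of gauge in the frame of gauge_tray between -0.045 and 0.045 m and y of gauge in the frame of gauge_tray between -0.08 and 0.08 m and z of gauge in the frame of gauge_tray between 0 and 0.009 m and angle between gauge's own z axis and vertical below 0.08 rad); the robot touches nothing.
It fails at once if the gauge is jammed: more than 25 N between gauge and roller (contact force between gauge and roller above 25 N).
It fails at once if a cup is gripped or pressed with more than 25 N (contact force between the fingers and cup_1 above 25 N or contact force between the fingers and cup_2 above 25 N or contact force between the fingers and cup_3 above 25 N or contact force between the fingers and cup_4 above 25 N).
It fails at once if a cup is tipped over (angle between any of cup_1, cup_2, cup_3, cup_4's own z axis and vertical above 0.8 rad).
It fails at once if the timer, the brown bottle or the marker pen is moved more than 30 mm (distance of any of timer, oil, marker from where it was at the start of the episode above 0.03 m).
Of cup_1, cup_2, cup_3, cup_4 only 2 to 4 are there at a start; the rules pass over those that are not, and their reading is None.
At some moment in a run one of gauge may be knocked a few centimetres aside while the robot is not near it.
It also fails if it takes over 210 s, if anything falls off the work surface, if the arm or the gripper's body presses on something with over 40 N, if the wrist force passes 120 N, or if a joint passes its speed limit or range.

ROBOT

A 6-joint arm with a two-finger parallel gripper is mounted at the origin on a cart in front of the work surface, level with it; the furniture and walls round the work are solid. World frame = base frame: x ahead of the robot, y to its left, z up, the work surface at z = 0. Lengths are in mm, angles in rad, forces in N, time in s.
With the tool pointing down it reaches from about 400 to 925 mm from the base axis. Payload 12.5 kg.
Tool frame: the origin (TCP) lies midway between the tips of the shut fingers; the grasp point (between the pads) lies 19 mm behind it (env.pinch_z is the z of the grasp point in the tool frame, in mm); z points along the fingers, y is the line along which they close (so a half turn about z gives the same grasp; the last joint's range is limited). The gripper opens to 95 mm and grips with 3 to 60 N. Pads are 20 mm wide; open, the fingers measure 119 mm over their backs; the gripper's body (75 mm by 180 mm) begins 59 mm behind the grasp point.
Start: joints at [-1.311, 0.491, 1.559, -0, 1.092, -0.106], TCP at [223.584, -583.658, 214.661] pointing down, gripper open.
Joint ranges: [-3.1, 3.1], [-0.84, 2.19], [0.05, 2.79], [-1.13, 4.28], [0.06, 2.93], [-2.69, 2.69]. Speed limits (rad/s): [2.22, 2.22, 2.79, 3.14, 3.14, 3.14].

INTERFACE

Orientations are given as [roll, pitch, yaw] about the fixed x, y, z axes, in that order (R = Rz(yaw) Ry(pitch) Rx(roll)).
In Python, from cell import env, eyes gives the robot as it stands.
- The arm moves only by the shell command python3 -m inch 'ROWS'. ROWS is JSON, a list of rows, each a list of 3 entries, a list of its own where there are three numbers: the shift along the tool's x, y, z in units of 60 mm (1.0 is 60 mm), then the turn about the tool's z in units of 5 degrees (1.0 is 5 degrees), then the closure, from -1 (fully open) to 1 (shut). In form: [[[tx, ty, tz], turn, claw], ...]. A call has exactly 10 rows; each row shifts and turns the commanded pose from where the row before left it, along the tool's axes as they then stand; what a row does not reach is not made up. A row lasts 1/8 s, in which the tool goes at most 62.5 mm and 10.7 degrees, less where a joint would pass 70% of its speed; a pose out of reach is approached as far as the arm can. A call is refused whole if a number of a shift passes 1 or a number of a turn 1, either way. A call with a gripper value outside its range is refused whole. The fingers move at their own pace and stop on an object; the grip force is fixed at half the most. Time passes only in rows, so rows that do not move let the fingers close, or fill a call up. It gives the time, the measured TCP pose, the force, the opening and the grip force at its end, in the units of the state.
- env.state(): the state, without advancing time (a new reading comes with each control period).
- eyes.read_camera(name): name is "scene" or "top" or "wrist"; returns a dict with "pixels" (384x512x3 uint8, red, green, blue), "fx", "fy", "cx", "cy" (pixels), "extrinsics" (4x4, takes a point from world to camera coordinates). Camera axes: x right, y down, z forward; pixel columns grow to the right and rows downward; lengths in mm; the calibration is good to about 2 mm. A picture is of the moment at which its call begins. There is no depth.
- env.job_done(): hands the job in; it is judged then, once.
Trained networks look in a picture, given as the dict that the camera call returned (one of the last four; its "shot" number tells which), for a name from the list of things; names that differ only in an ending like _2 or _b are one class to them, and where a whole thing is asked for, a point or a joint stands for the part that bears it (a point fixed in the world has none). Each returns a list of dicts, best first, with "score" (0 to 1); they miss things now and then, are a little off and sometimes report something else, mostly with a low value. They report only what shows in the picture. A call takes as long as a camera call. They do not tell look-alikes from the thing itself.
- eyes.boxes_of(name, picture): "centre" ([row, column] in pixels, amid what is visible of it).
- eyes.cut_out(name, picture): "mask" (384x512 bool, what is visible of it) and "centre" ([row, column] in pixels, amid what is visible of it).
- eyes.spot_point(name, picture): "centre" ([row, column] in pixels: a listed point, or the origin of a listed thing).
The state is a dict: "t": time; "joints": joint angles; "qvel": joint speeds; "tau": joint torques, N m; "eef_pos": TCP position; "tcp_rot": TCP orientation; "ft_force": force on the tool from outside, world axes, zero at the start; "moment": the same for the moment, N m; "opening": opening from 0.0 (shut) to 1.0 (fully open); "grip_force": force on a finger pad.
Only numpy, scipy, OpenCV 4.12 (cv2) and the standard library are available. Lean on these libraries where they do the work, as an engineer would, in place of code of your own. Each camera call takes 0.05 s, during which the arm holds its last target. There are 200 camera calls.

## Working session

There is one attempt and no reset: what is moved stays moved. The work goes in short steps, Python scripts to look and compute and a shell command to move; the robot and the scene stay as the last step left them, time stands still between calls to the robot, and variables do not carry over. Pictures are saved under pics/ and viewed, at most 14 in all, crops included, and the job is handed in when it is done.

```bash
ls; mkdir -p pics
cat > h.py <<'E'
import numpy as np, cv2
from cell import env, eyes
def ray(p,rc):
    E=np.array(p["extrinsics"]);R=E[:3,:3];t=E[:3,3]
    d=R.T@np.array([(rc[1]-p["cx"])/p["fx"],(rc[0]-p["cy"])/p["fy"],1.]);return -R.T@t,d
def atz(p,rc,z):
    o,d=ray(p,rc);return o+d*(z-o[2])/d[2]
def proj(p,X):
    E=np.array(p["extrinsics"]);c=E[:3,:3]@np.array(X)+E[:3,3]
    return [p["fy"]*c[1]/c[2]+p["cy"],p["fx"]*c[0]/c[2]+p["cx"]]
def save(p,n,crop=None,s=1):
    a=p["pixels"][...,::-1]
    if crop: a=a[crop[0]:crop[1],crop[2]:crop[3]]
    cv2.imwrite("pics/"+n,cv2.resize(a,None,fx=s,fy=s,interpolation=cv2.INTER_CUBIC))
E
python3 - <<'E'
from h import *
a=eyes.read_camera("top");b=eyes.read_camera("scene")
np.set_printoptions(precision=1,suppress=True)
im=np.vstack([np.hstack([a["pixels"]]),])
save(a,"top.png",None,1.5);save(b,"scene.png",None,1.5)
for n,z in [("feeder",0),("fence",0),("roller",0),("knob",70),("gauge",3),("gauge_tray",0),("cup_1",0),("gate_post",60),("gate_hinge",60),("clamp_tip",90),("clamp_hinge",44),("timer",0),("oil",0),("marker",0)]:
  for nm,p in (("top",a),("scene",b)):
    for r in eyes.spot_point(n,p)[:8]:
      if r["score"]>.2: print(n,nm,round(r["score"],2),np.array(r["centre"]),atz(p,r["centre"],z)[:2])
print(env.state())
E
```

```text
pics
feeder top 0.83 [175.4 276.1] [ 577.3 -121.6]
feeder scene 0.61 [196. 249.] [ 582.3 -125.6]
fence top 0.67 [168.  230.7] [603.9   8.8]
fence scene 0.58 [211.8 215.3] [597.4 -10.1]
fence scene 0.48 [291.7 197.5] [423.3 228.4]
roller top 0.62 [187.4 234.3] [546.   -0.4]
roller scene 0.56 [220.1 232.6] [539.2  -9.9]
knob top 0.56 [182.9 236.5] [542.5 -10.4]
knob scene 0.65 [197.1 231.4] [536.5  -3.2]
gauge top 0.92 [231.2 329. ] [ 411.4 -261.3]
gauge scene 0.47 [193.5 329.4] [ 422.7 -272.9]
gauge scene 0.43 [162.1 261.5] [ 678.1 -301.1]
gauge_tray top 0.96 [226.2 335.4] [ 425.  -280.9]
gauge_tray scene 0.75 [196.8 334.1] [ 406.4 -270.6]
gauge_tray scene 0.64 [221.8 233.2] [533.2  -5.2]
cup_1 top 0.76 [200.1 202.7] [512.1  90.2]
cup_1 top 0.68 [249.  202.1] [374.7  92.3]
cup_1 top 0.67 [225.5 184.8] [441.4 140.5]
cup_1 top 0.67 [220.3 253.2] [449.5 -51.4]
cup_1 scene 0.93 [269.3 260.8] [369.8  92.8]
cup_1 scene 0.84 [267.4 220.7] [439. 143.]
cup_1 scene 0.8 [235.4 251.3] [463.3  10.3]
cup_1 scene 0.75 [223.1 271.6] [458.1 -61.6]
cup_1 scene 0.56 [244.3 212.8] [508.1  93.9]
cup_1 sce
[... 854 characters left out ...]
 [617.9 -94.5]
oil top 0.51 [227.8 273.9] [ 426.4 -108.6]
oil top 0.25 [231.2 328. ] [ 411.8 -259.1]
oil scene 0.59 [217.9 296. ] [ 425.8 -119.4]
oil scene 0.53 [221.3 268.8] [468.1 -63.5]
marker top 0.58 [182.4 331.4] [ 551.1 -279.5]
marker top 0.53 [191.6 368.6] [ 520.5 -383.6]
marker scene 0.52 [170.  318.2] [ 522.5 -374.8]
{'t': 1.5, 'joints': array([-1.3,  0.5,  1.6,  0. ,  1.1, -0.1]), 'qvel': array([-0., -0., -0., -0.,  0.,  0.]), 'tau': array([ -0. , -61.2, -25.8,   0.1,   0. ,  -0. ]), 'eef_pos': array([ 223.6, -583.7,  214.6]), 'tcp_rot': array([3.1, 0. , 0.4]), 'ft_force': array([-0.6, -0.2, -0.9]), 'moment': array([-0.,  0., -0.]), 'grip_force': 0.0, 'opening': 1.001318848991909}
```

View pics/top.png

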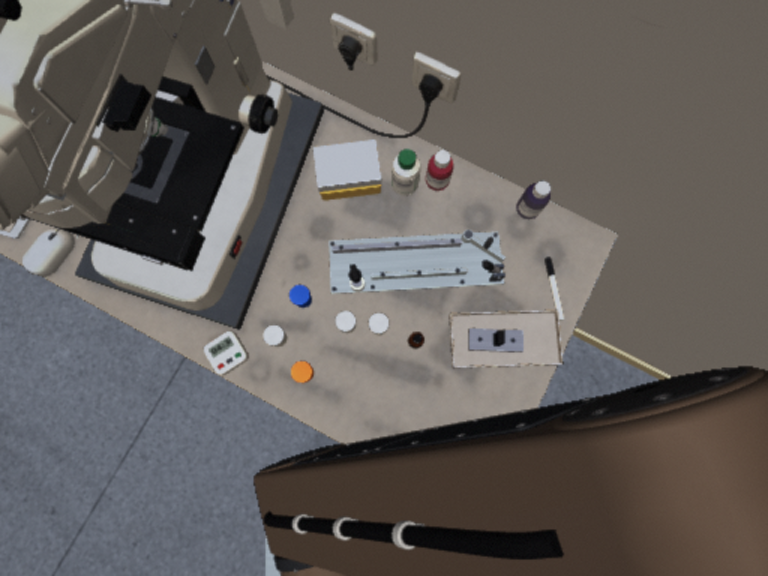

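View pics/scene.png

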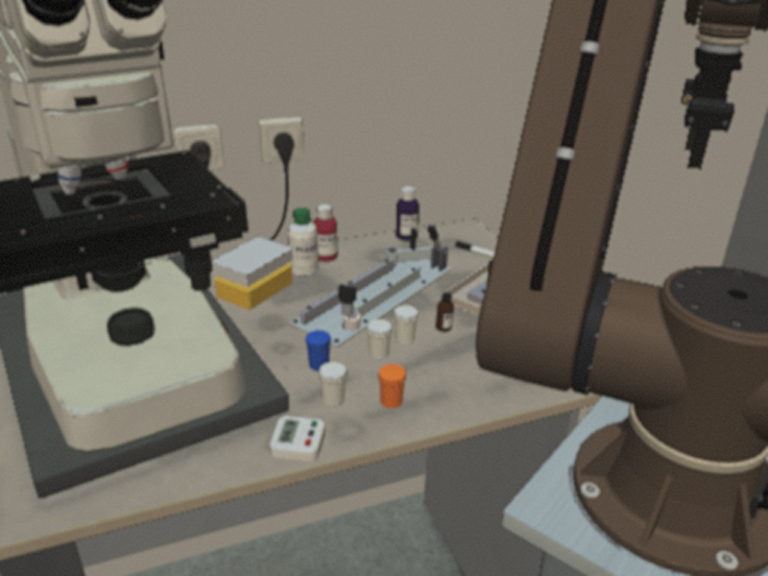

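The pictures show the following (row, column in original pixels):
- **White cups:** three, in the top view at about [214,231], [215,252] and [224,183].
- **Look-alikes:** a blue cup at [197,200] and an orange cup at [248,201]. Neither is part of the job.
- **Gauge:** grey block in its tray at [227,330]. The only thing it could be confused with is the feeder plate at [175,276], which is not it.
- **Bystanders:** timer [235,150], brown bottle [227,277], marker [191,369].

Next I'll work out the shift to a viewpoint above the tray and feeder.

```bash
cat >> h.py <<'E'
def go(x,y,z,yaw=None,n=None):
    s=env.state();p=np.array(s["eef_pos"]);r=s["tcp_rot"];c=r[2]
    yaw=c if yaw is None else yaw
    t=-(np.degrees((yaw-c+np.pi/2)%np.pi-np.pi/2))/5
    yaw=c-np.radians(t*5)
    d=np.array([x,y,z])-p
    X=np.array([np.cos(yaw),np.sin(yaw),0]);Y=np.array([np.sin(yaw),-np.cos(yaw),0])
    u=np.array([d@X,d@Y,-d[2]])/60
    print("from",p.round(1),"rpy",np.round(r,4),"turn",round(t,2),"then shift",u.round(3),"j6",round(s["joints"][5],2),"t",round(s["t"],1))
E
python3 -c "
from h import *
go(400,-265,260,0.0);go(540,-170,330,0.04)"
```

```text
from [ 223.6 -583.7  214.6] rpy [3.1415 0.     0.3657] turn 4.19 then shift [ 2.94  -5.311 -0.756] j6 -0.11 t 1.5
from [ 223.6 -583.7  214.6] rpy [3.1415 0.     0.3657] turn 3.73 then shift [ 5.545 -6.678 -1.923] j6 -0.11 t 1.5
```

```bash
python3 -m inch '[[[0,0,-0.4],0.84,-1],[[0,0,-0.36],0.84,-1],[[0,0,0],0.84,-1],[[0,0,0],0.84,-1],[[0,0,0],0.83,-1],[[0.6,-1,0],0,-1],[[0.6,-1,0],0,-1],[[0.6,-1,0],0,-1],[[0.6,-1,0],0,-1],[[0.54,-1,0],0,-1]]'
python3 - <<'E'
from h import *
np.set_printoptions(precision=1,suppress=True)
a=eyes.read_camera("wrist");save(a,"w1.png",None,1.5)
go(400,-265,260,0)
print(a["fx"],ray(a,[0,0])[0],env.state()["joints"])
for n,z in [("gauge",3),("gauge_tray",0)]:
    for r in eyes.spot_point(n,a)[:3]: print(n,round(r["score"],2),r["centre"],atz(a,r["centre"],z)[:2])
    for r in eyes.cut_out(n,a)[:2]:
        m=r["mask"].astype(np.uint8);c=max(cv2.findContours(m,0,2)[0],key=cv2.contourArea);
        q=cv2.boxPoints(cv2.minAreaRect(c));print(n,round(r["score"],2),[atz(a,[v,u],18 if n=="gauge" else 20)[:2] for u,v in q])
E
```

```text
t: 2.75
eef_pos: [382.6, -312.5, 260.5]
tcp_rot: [3.141, -0.001, -0.0]
ft_force: [0.8, -0.7, 0.1]
opening: 0.997
grip_force: 0.0
from [ 384.5 -307.1  260.5] rpy [-3.1 -0.   0. ] turn 0.03 then shift [ 0.3 -0.7  0. ] j6 0.76 t 2.8
314.63330306816556 [ 467.2 -312.   430.2] [-0.8  0.3  1.8  0.   1.1  0.8]
gauge 0.58 [124.4, 217.9] [ 421.5 -262.8]
gauge 0.91 [array([ 407.5, -209.1]), array([ 448.1, -215.4]), array([ 440.1, -314.7]), array([ 399.1, -311.3])]
gauge 0.63 [array([ 554. , -209.9]), array([ 569.5, -213.6]), array([ 561.9, -273.6]), array([ 546.2, -270.6])]
gauge_tray 0.64 [123.5, 230.4] [ 422.3 -279.3]
gauge_tray 0.21 [11.1, 218.7] [ 557.8 -268.1]
gauge_tray 0.73 [array([ 375. , -171.7]), array([ 475.7, -182.5]), array([ 473.9, -380.8]), array([ 373., -385.])]
gauge_tray 0.49 [array([550.5, -14.6]), array([550.5, -35.6]), array([523.8, -29.7]), array([523.8,  -8.2])]
```

View pics/w1.png

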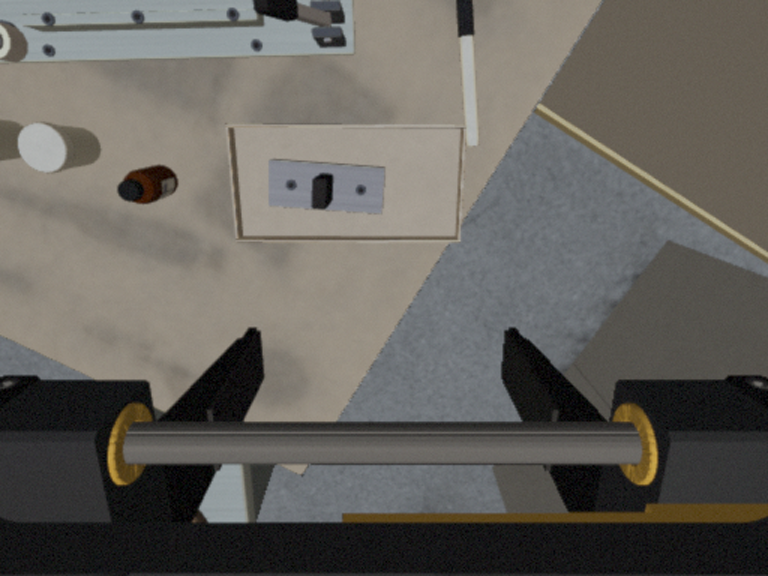

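This shows the gauge in its tray, with the fin at about [125,215] in original pixels, the long side left to right and a slight turn. The brown bottle is at [122,95] and the marker at [50,312]. The block with the fin is clearly the gauge. Next is a look at the feeder from close up.

```bash
python3 -m inch '[[[0.6,-0.75,0.2],-0.23,-1],[[0.6,-0.75,0.2],-0.23,-1],[[0.5,-0.75,0.2],0,-1],[[0,-0.75,0.2],0,-1],[[0,-0.2,0.4],0,-1],[[0,0,0.2],0,-1],[[0,0,0],0,-1],[[0,0,0],0,-1],[[0,0,0],0,-1],[[0,0,0],0,-1]]'
python3 - <<'E'
from h import *
np.set_printoptions(precision=1,suppress=True)
a=eyes.read_camera("wrist");save(a,"w2.png",None,1.5)
go(485,-120,170,0.045)
for n,z in [("feeder",0),("fence",0),("roller",0),("knob",70),("gate_post",60),("gate_hinge",60),("clamp_hinge",44),("clamp_tip",90),("oil",0),("cup_1",0)]:
    for r in eyes.spot_point(n,a)[:5]:
       if r["score"]>.2: print(n,round(r["score"],2),np.array(r["centre"]),atz(a,r["centre"],z)[:2])
np.savez("w2.npz",im=a["pixels"],E=a["extrinsics"],k=[a["fx"],a["fy"],a["cx"],a["cy"]])
E
```

```text
t: 4.25
eef_pos: [478.9, -120.8, 176.6]
tcp_rot: [3.141, -0.001, 0.04]
ft_force: [-0.6, 0.6, 0.4]
opening: 0.995
grip_force: 0.0
from [ 478.9 -120.6  176.5] rpy [ 3.1 -0.   0. ] turn -0.06 then shift [ 0.1 -0.   0.1] j6 1.15 t 4.3
feeder 0.72 [ 72.9 262.2] [ 579.4 -124.1]
fence 0.89 [ 44.5 146.9] [601.8  -6.2]
roller 0.7 [109.1 155.7] [538.3 -11.7]
knob 0.93 [105.2 129.2] [545.7 -10.6]
gate_post 0.92 [ 52.8 420.9] [ 598.  -255.7]
gate_post 0.33 [141.9 487.8] [ 525.6 -331.5]
gate_hinge 0.59 [ 21.6 384.1] [ 620.3 -220.9]
clamp_hinge 0.8 [115.  420.2] [ 546.1 -273.4]
clamp_tip 0.75 [119.3 420.9] [ 545.4 -250.8]
oil 0.55 [211.3 250. ] [ 424.9 -117. ]
cup_1 0.97 [189.   31.1] [442.4 136.8]
cup_1 0.96 [128.7  63. ] [513.4  90.4]
cup_1 0.9 [173.4 139.3] [466.1  10.6]
cup_1 0.82 [183.4 192.8] [456.6 -50. ]
cup_1 0.73 [244.5  77.7] [372.9  91.9]
```

View pics/w2.png

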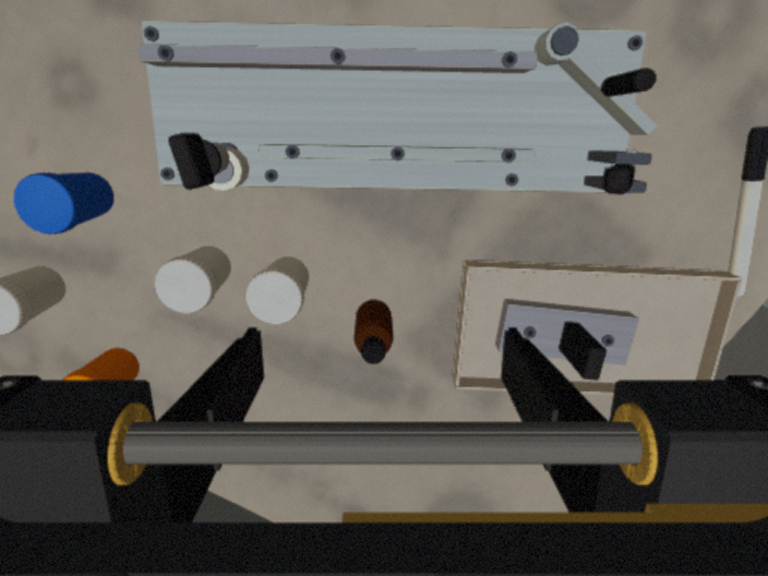

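This shows the feeder at the top with the gate about 45° open (gate end [85,432]), the clamp raised at [118,412] and the knob at [107,128]. White cups stand at [190,123] and [197,184] with a third at left [205,2]; the blue cup [135,30] and the orange one are out. Next I'll fit the feeder pose from its edges.

Run:
```python
from h import *
np.set_printoptions(precision=2,suppress=True)
d=np.load("w2.npz");im=d["im"].astype(int);k=d["k"]
p=dict(fx=k[0],fy=k[1],cx=k[2],cy=k[3],extrinsics=d["E"])
# rectified view in z=6 plane, 1 mm/px : row -> -x, col -> -y
def rect(z,x0,x1,y0,y1,s=3):
    cor=[(x1,y1),(x1,y0),(x0,y0),(x0,y1)]
    src=np.float32([proj(p,[x,y,z])[::-1] for x,y in cor]);w,h=int((y1-y0)*s),int((x1-x0)*s)
    M=cv2.getPerspectiveTransform(src,np.float32([(0,0),(w,0),(w,h),(0,h)]))
    return cv2.warpPerspective(d["im"],M,(w,h),flags=cv2.INTER_CUBIC)
def line(z,ax,guess,a0,a1,rng=8,sgn=None):
    # find edge: ax='x' -> edge at x~guess(y); sample along normal
    out=[]
    for a in np.arange(a0,a1,2.):
        s=np.arange(-rng,rng,.25)
        pts=[proj(p,[guess(a)+q,a,z] if ax=='x' else [a,guess(a)+q,z])[::-1] for q in s]
        pts=np.float32(pts)[None]
        f=cv2.remap(d["im"].astype(np.float32),pts[...,0],pts[...,1],cv2.INTER_LINEAR)[0]
        g=f[:,2]-f[:,0] if sgn=='c' else f.mean(1)
        g=cv2.GaussianBlur(g[None].astype(np.float32),(9,1),0)[0];gr=np.abs(np.gradient(g));i=gr[6:-6].argmax()+6
        out.append((a,guess(a)+s[i]))
    o=np.array(out);c=np.polyfit(o[:,0],o[:,1],1)
    for _ in range(4):
        r=np.abs(o[:,1]-np.polyval(c,o[:,0]));c=np.polyfit(*o[r<max(.7,np.median(r)*1.5)].T,1)
    return c,np.median(np.abs(o[:,1]-np.polyval(c,o[:,0])))
th=.045
F=lambda x,y:(578+x*np.cos(th)-y*np.sin(th),-122+x*np.sin(th)+y*np.cos(th))
gx=lambda xf:(lambda y:F(xf,0)[0]-(y-F(xf,0)[1])*np.tan(th))
gy=lambda yf:(lambda x:F(0,yf)[1]+(x-F(0,yf)[0])*np.tan(th))
for nm,z,xf,a,b,m in [("plate near",6,-55,-250,0,'c'),("plate far",6,50,-180,-20,'c'),("fence top inner",30,21,-180,10,None),("rail inner top",30,-25.5,-190,-45,None),("rail outer top",30,-33.5,-190,-45,None)]:
    c,r=line(z,'x',gx(xf),a,b,8,m);print(nm,"slope",-c[0],"x at y=-122:",np.polyval(c,-122),"res",r)
for nm,z,yf,a,b in [("outlet edge",6,165,555,610),("tail edge",6,-165,570,620)]:
    c,r=line(z,'y',gy(yf),a,b,8,'c');print(nm,c[0],"y at x=578",np.polyval(c,578),r)
R=rect(30,510,640,-310,60,2);cv2.imwrite("pics/rect.png",R[...,::-1])
```

```text
plate near slope 0.02352831657158575 x at y=-122: 527.2322050014894 res 0.14210213450428455
plate far slope 0.023772195216995112 x at y=-122: 630.2292454575029 res 0.12923406000936666
fence top inner slope 0.022962930419002856 x at y=-122: 600.8189568268008 res 0.07729563269879236
rail inner top slope 0.021610334337175272 x at y=-122: 556.1473527915512 res 0.6693710954236849
rail outer top slope 0.02538281269486177 x at y=-122: 547.944027752991 res 0.6182358557392718
outlet edge 0.02318257353697648 y at x=578 40.72970357515948 0.14380434782608376
tail edge 0.016700960371597413 y at x=578 -286.6037022400459 1.8430407209611985
```

View pics/rect.png

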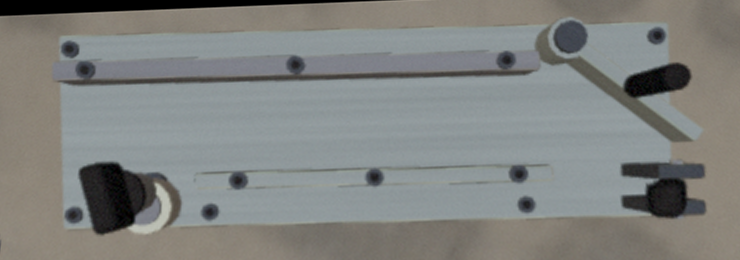

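```bash
cat >> h.py <<'E'
O=np.array([581.4,-123.1]);TH=.0233
def f2w(x,y): return O+np.array([x*np.cos(TH)-y*np.sin(TH),x*np.sin(TH)+y*np.cos(TH)])
def w2f(v): d=np.array(v[:2])-O;return np.array([d[0]*np.cos(TH)+d[1]*np.sin(TH),-d[0]*np.sin(TH)+d[1]*np.cos(TH)])
def gauge(a,z):
    for r in eyes.cut_out("gauge",a)[:2]:
        m=r["mask"].astype(np.uint8);c=max(cv2.findContours(m,0,2)[0],key=cv2.contourArea)
        w=np.float32([atz(a,[q[0][1],q[0][0]],z)[:2] for q in c]);b=cv2.minAreaRect(w);print("gauge",round(r["score"],2),np.round(b[0],1),np.round(b[1],1),round(b[2],1))
    for r in eyes.spot_point("gauge",a)[:1]: print("origin",round(r["score"],2),atz(a,r["centre"],z-15)[:2].round(1))
E
python3 -c "
from h import *
go(423.4,-262.3,110,-.078)"
```

```text
from [ 478.8 -120.4  176.2] rpy [3.1415e+00 1.0000e-04 4.0400e-02] turn 1.36 then shift [-0.736  2.43   1.103] j6 1.15 t 4.8
```

```bash
python3 -m inch '[[[0,0,0],0.68,-1],[[0,0,0],0.68,-1],[[-0.2,0.6,0],0,-1],[[-0.2,0.6,0],0,-1],[[-0.2,0.6,0],0,-1],[[-0.136,0.63,0.3],0,-1],[[0,0,0.4],0,-1],[[0,0,0.4],0,-1],[[0,0,0],0,-1],[[0,0,0],0,-1]]'
python3 - <<'E'
from h import *
a=eyes.read_camera("wrist");gauge(a,18);save(a,"w3.png",None,1)
go(423.4,-262.3,31,-.078)
E
```

```text
t: 6.05
eef_pos: [423.7, -262.5, 110.9]
tcp_rot: [3.141, -0.001, -0.078]
ft_force: [-0.0, -0.2, -1.1]
opening: 1.0
grip_force: 0.0
gauge 0.93 [ 418.7 -263.2] [99.7 53.9] 85.5
origin 0.71 [454.6 -53.4]
from [ 423.7 -262.4  111.1] rpy [ 3.1407e+00 -1.3000e-03 -7.8100e-02] turn -0.0 then shift [-0.006 -0.002  1.335] j6 0.96 t 6.2
```

View pics/w3.png

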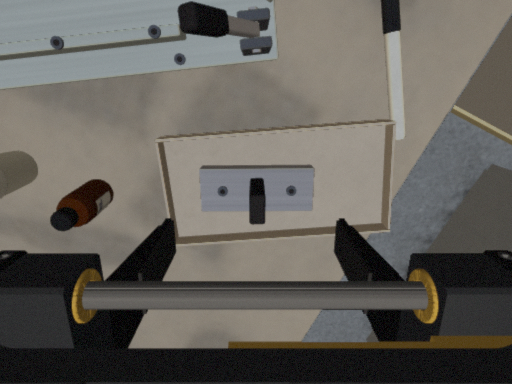

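The picture shows the gauge squarely between the fingers, with its fin at [200,257]. I'll go down and test how partial closure sets the grip force.

```bash
python3 -m inch '[[[0,0,0.45],0,-1],[[0,0,0.45],0,-1],[[0,0,0.435],0,-1],[[0,0,0],0,0.5],[[0,0,0],0,0.5],[[0,0,0],0,0.5],[[0,0,0],0,0.5],[[0,0,0],0,0.77],[[0,0,0],0,0.77],[[0,0,0],0,0.77]]'; python3 -m inch '[[[0,0,0],0,0.77],[[0,0,0],0,0.77],[[0,0,0],0,0.77],[[0,0,0],0,0.77],[[0,0,0],0,0.77],[[0,0,0],0,0.77],[[0,0,0],0,0.77],[[0,0,0],0,0.77],[[0,0,0],0,0.77],[[0,0,0],0,0.77]]'
```

```text
t: 7.45
eef_pos: [423.4, -262.3, 30.1]
tcp_rot: [3.142, -0.0, -0.078]
ft_force: [0.1, -0.3, -0.0]
opening: 0.318
grip_force: 0.0
t: 8.7
eef_pos: [423.3, -262.3, 30.1]
tcp_rot: [3.142, 0.0, -0.078]
ft_force: [0.1, -0.3, -1.1]
opening: 0.126
grip_force: 30.0
```

```bash
for i in 1; do python3 -m inch '[[[0,0,0],0,0.75],[[0,0,0],0,0.75],[[0,0,0],0,0.75],[[0,0,0],0,0.75],[[0,0,0],0,0.75],[[0,0,0],0,0.75],[[0,0,0],0,0.75],[[0,0,0],0,0.75],[[0,0,0],0,0.75],[[0,0,0],0,0.75]]'; done; python3 -m inch '[[[0,0,0],0,0.73],[[0,0,0],0,0.73],[[0,0,0],0,0.73],[[0,0,0],0,0.73],[[0,0,0],0,0.73],[[0,0,0],0,0.8],[[0,0,0],0,0.8],[[0,0,0],0,0.8],[[0,0,0],0,0.8],[[0,0,0],0,0.8]]'; python3 -c "
from h import *
go(*f2w(-1,88),100,TH);w=f2w(-1,88);go(w[0],w[1],39,TH)"
```

```text
t: 9.95
eef_pos: [423.4, -262.3, 30.1]
tcp_rot: [3.142, -0.0, -0.078]
ft_force: [-0.5, 0.1, -1.9]
opening: 0.125
grip_force: 7.1
t: 11.2
eef_pos: [423.4, -262.3, 30.1]
tcp_rot: [3.141, -0.0, -0.078]
ft_force: [0.3, -0.9, -0.5]
opening: 0.126
grip_force: 30.0
from [ 423.4 -262.3   30.1] rpy [ 3.1415 -0.     -0.0783] turn -1.16 then shift [ 2.67  -3.725 -1.165] j6 0.96 t 11.2
from [ 423.4 -262.3   30.1] rpy [ 3.1415 -0.     -0.0783] turn -1.16 then shift [ 2.67  -3.725 -0.148] j6 0.96 t 11.2
```

Closure sets the force well, at roughly 57 N per mm of squeeze, so gentle cup gripping is feasible. Now I'll carry the gauge to just above the lane.

```bash
python3 -c "
from h import *
w=f2w(-2.5,45);go(w[0],w[1],110,TH)"
python3 -m inch '[[[0,0,-0.3],0,0.8],[[0,0,-0.5],0,0.8],[[0,0,-0.53],0,0.8],[[0,0,0],-0.58,0.8],[[0,0,0],-0.58,0.8],[[0.45,-0.5,0],0,0.8],[[0.53,-0.6,0],0,0.8],[[0.53,-0.6,0],0,0.8],[[0.53,-0.6,0],0,0.8],[[0.53,-0.5,0],0,0.8]]'
python3 -c "
from h import *
w=f2w(-2.5,45);go(w[0],w[1],70,TH)"
```

```text
from [ 423.4 -262.3   30.1] rpy [ 3.1415 -0.     -0.0783] turn -1.16 then shift [ 2.645 -3.009 -1.331] j6 0.96 t 11.2
t: 12.45
eef_pos: [574.4, -89.2, 109.8]
tcp_rot: [-3.142, 0.0, 0.023]
ft_force: [-0.6, 0.2, -1.4]
opening: 0.127
grip_force: 30.0
from [574.4 -89.2 109.8] rpy [-3.1415e+00  5.0000e-04  2.3300e-02] turn 0.0 then shift [ 0.062 -0.183  0.663] j6 1.28 t 12.4
```

```bash
python3 -m inch '[[[0,0,0],0,0.8],[[0,0,0],0,0.8],[[0,0,0.3],0,0.8],[[0,0,0.36],0,0.8],[[0,0,0],0,0.8],[[0,0,0],0,0.8],[[0,0,0],0,0.8],[[0,0,0],0,0.8],[[0,0,0],0,0.8],[[0,0,0],0,0.8]]'
cat >> h.py <<'E'
def edge(p,z,guess,a0,a1,rng=6,step=2.,col=None,ax='x'):
    """feeder-frame edge: x as function of y (ax x); returns value at mid, slope, residual"""
    im=p["pixels"].astype(np.float32);o=[]
    for a in np.arange(a0,a1,step):
        s=np.arange(-rng,rng,.2);P=[]
        for q in s:
            w=f2w(guess+q,a) if ax=='x' else f2w(a,guess+q);P.append(proj(p,[w[0],w[1],z])[::-1])
        P=np.float32(P)[None];f=cv2.remap(im,P[...,0],P[...,1],1)[0]
        g=f.mean(1) if col is None else f@np.array(col,np.float32)
        g=cv2.GaussianBlur(g[None].astype(np.float32),(9,1),0)[0];gr=np.abs(np.gradient(g));i=gr[6:-6].argmax()+6
        o.append((a,guess+s[i]))
    o=np.array(o);c=np.polyfit(o[:,0],o[:,1],1)
    for _ in range(5):
        r=np.abs(o[:,1]-np.polyval(c,o[:,0]));c=np.polyfit(*o[r<=max(.5,np.median(r)*1.5)].T,1)
    return round(np.polyval(c,(a0+a1)/2),2),round(c[0],4),round(float(np.median(r)),2)
E
python3 - <<'E'
from h import *
a=eyes.read_camera("wrist");save(a,"w4.png",None,1.5)
t=env.state()["eef_pos"];zt=t[2]-30.1+18;print(t,w2f(t),zt)
print("fence",edge(a,30,19.7,-70,-25),edge(a,30,19.7,100,150));print("rail",edge(a,30,-25.5,-80,-20))
y=w2f(t)[1]
print("g far",edge(a,zt,17.5,y-45,y+45,7));print("g near",edge(a,zt,-22.5,y-45,y-12,7),edge(a,zt,-22.5,y+12,y+45,7))
print("ends",edge(a,zt,y+50,-20,15,7,ax='y'),edge(a,zt,y-50,-20,15,7,ax='y'))
print("plate",edge(a,6,-55,-100,80,6,col=[-1,0,1]),edge(a,6,50,-50,100,6,col=[-1,0,1]),edge(a,6,165,-30,10,6,col=[-1,0,1],ax='y'))
go(*f2w(-2.5,45),40,TH)
E
```

```text
t: 13.7
eef_pos: [573.7, -90.8, 70.4]
tcp_rot: [3.141, -0.0, 0.023]
ft_force: [0.4, 0.3, -1.5]
opening: 0.126
grip_force: 30.0
[573.72802574 -90.80960526  70.39889164] [-6.91759372 32.4603709 ] 58.29889163841384
fence (np.float64(22.3), np.float64(-0.0), 0.0) (np.float64(22.34), np.float64(0.0024), 0.04)
rail (np.float64(-25.49), np.float64(-0.0008), 0.01)
g far (np.float64(17.29), np.float64(0.0001), 0.01)
g near (np.float64(-23.91), np.float64(0.0025), 0.04) (np.float64(-23.94), np.float64(-0.0041), 0.1)
ends (np.float64(83.64), np.float64(-0.1197), 0.58) (np.float64(-16.53), np.float64(-0.0007), 0.2)
plate (np.float64(-54.24), np.float64(-0.0081), 0.88) (np.float64(49.45), np.float64(-0.0002), 0.13) (np.float64(163.59), np.float64(-0.0023), 0.03)
from [573.7 -90.8  70.4] rpy [ 3.1415e+00 -1.0000e-04  2.2900e-02] turn -0.0 then shift [ 0.074 -0.209  0.507] j6 1.28 t 13.8
```

View pics/w4.png

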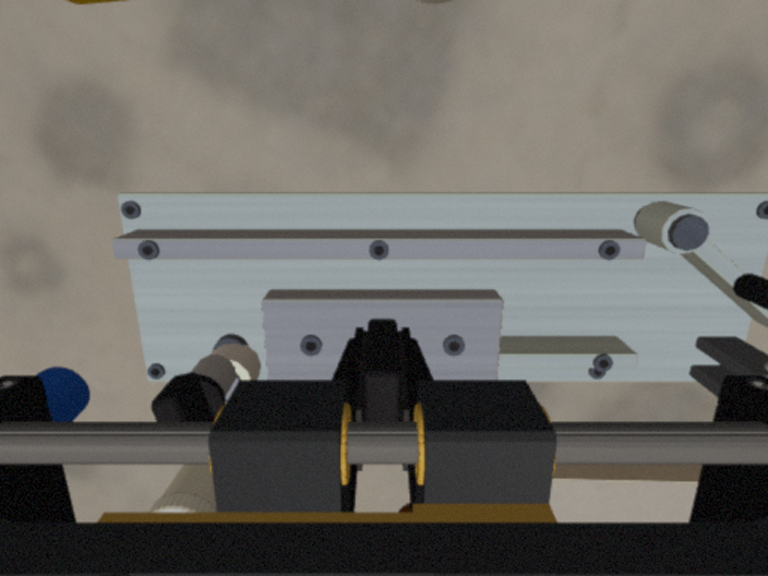

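The gauge hangs over the lane (block at [195..., 175..335] in the picture), square to it and short of the knob. I'll shift it slightly towards the fence and lower it in steps while watching the force.

```bash
python3 -m inch '[[[0.035,0,0],0,0.8],[[0,0,0],0,0.8],[[0,0,0.1],0,0.8],[[0,0,0.1],0,0.8],[[0,0,0.07],0,0.8],[[0,0,0.05],0,0.8],[[0,0,0.05],0,0.8],[[0,0,0],0,0.8],[[0,0,0],0,0.8],[[0,0,0],0,0.8]]'
```

```text
t: 15.0
eef_pos: [575.9, -90.8, 48.3]
tcp_rot: [3.141, -0.0, 0.023]
ft_force: [-0.3, -0.5, -1.1]
opening: 0.124
grip_force: 30.0
```

```bash
python3 -m inch '[[[0,0,0.08],0,0.8],[[0,0,0.08],0,0.8],[[0,0,0.05],0,0.8],[[0,0,0.03],0,0.8],[[0,0,0],0,0.8],[[0,0,0],0,0.8],[[0,0,0],0,0.8],[[0,0,0],0,0.8],[[0,0,0],0,0.8],[[0,0,0],0,0.8]]'
python3 -m inch '[[[0,0,0],0,0.755],[[0,0,0],0,0.755],[[0,0,0],0,0.755],[[0,0,0],0,0.755],[[0.008,0,0],0,0.755],[[0.008,0,0],0,0.755],[[0.008,0,0],0,0.755],[[0,0,0],0,0.755],[[0,0,0],0,0.755],[[0,0,0],0,0.755]]'
```

```text
t: 16.25
eef_pos: [575.8, -90.8, 33.7]
tcp_rot: [3.141, -0.0, 0.023]
ft_force: [-0.3, -0.2, -1.3]
opening: 0.124
grip_force: 30.0
t: 17.5
eef_pos: [577.2, -90.8, 33.7]
tcp_rot: [3.141, -0.0, 0.023]
ft_force: [-0.0, 0.3, -0.3]
opening: 0.127
grip_force: 22.0
```

```bash
python3 -m inch '[[[0,0,0.005],0,0.75],[[0,0,0.005],0,0.75],[[0,0,0],0,0.75],[[0,0,0],0,0.75],[[0.01,0,0],0,0.75],[[0,0,0],0,0.75],[[0,0,0],0,0.75],[[0,0,0],0,0.75],[[0,0,0],0,0.75],[[0,0,0],0,0.75]]' | egrep "pos|ft|grip"
python3 -m inch '[[[0.01,0,0],0,0.75],[[0,0,0],0,0.75],[[0,0,0],0,0.75],[[0,0,0],0,0.75],[[0,0,0],0,0.75],[[0,0,0],0,0.75],[[0,0,0],0,0.75],[[0,0,0],0,0.75],[[0,0,0],0,0.75],[[0,0,0],0,0.75]]'| egrep "pos|ft|grip"
python3 -m inch '[[[0.01,0,0],0,0.75],[[0,0,0],0,0.75],[[0,0,0],0,0.75],[[0,0,0],0,0.75],[[0,0,0],0,0.75],[[0,0,0],0,0.75],[[0,0,0],0,0.75],[[0,0,0],0,0.75],[[0,0,0],0,0.75],[[0,0,0],0,0.75]]'| egrep "pos|ft|grip"
python3 -m inch '[[[0.01,0,0],0,0.75],[[0,0,0],0,0.75],[[0,0,0],0,0.75],[[0,0,0],0,0.75],[[0,0,0],0,0.75],[[0,0,0],0,0.75],[[0,0,0],0,0.75],[[0,0,0],0,0.75],[[0,0,0],0,0.75],[[0,0,0],0,0.75]]'| egrep "pos|ft|grip"
```

```text
eef_pos: [577.8, -90.8, 33.2]
ft_force: [-0.8, -0.7, 1.5]
grip_force: 7.1
eef_pos: [578.4, -90.7, 33.2]
ft_force: [-2.9, -1.0, 4.9]
grip_force: 7.1
eef_pos: [578.7, -90.7, 33.2]
ft_force: [-4.6, -0.2, 5.6]
grip_force: 7.1
eef_pos: [579.3, -90.7, 33.2]
ft_force: [-5.0, -0.4, 5.9]
grip_force: 7.1
```

```bash
python3 -m inch '[[[-0.012,0,0],0,0.75],[[0,-0.1,0],0,0.75],[[0,-0.1,0],0,0.75],[[0,-0.12,0],0,0.75],[[0,-0.12,0],0,0.75],[[0,-0.12,0],0,0.75],[[0,-0.12,0],0,0.75],[[0,-0.12,0],0,0.75],[[0,-0.1,0],0,0.75],[[0,0,0],0,0.75]]'
python3 -m inch '[[[0,0,0],0,0.5],[[0,0,0],0,0.5],[[0,0,0],0,0.5],[[0,0,0],0,0.5],[[0,0,-0.5],0,0.5],[[0,0,-0.5],0,0.5],[[0,0,-0.5],0,0.5],[[0,0,-0.3],0,0.5],[[0,0,0],0,0.5],[[0,0,0],0,0.5]]'
python3 -c "
from h import *
w=f2w(-90,95);print(w2f(env.state()['eef_pos']));go(w[0],w[1],142,TH)"
```

```text
t: 23.75
eef_pos: [577.6, -35.9, 33.2]
tcp_rot: [-3.141, 0.0, 0.023]
ft_force: [0.3, 3.7, 4.3]
opening: 0.125
grip_force: 6.9
t: 25.0
eef_pos: [577.3, -36.7, 140.3]
tcp_rot: [-3.141, 0.001, 0.023]
ft_force: [0.4, -0.6, 0.5]
opening: 0.254
grip_force: 0.0
[-2.10533932 86.46908647]
from [577.3 -36.7 140.3] rpy [-3.1415e+00  1.1000e-03  2.2800e-02] turn -0.01 then shift [-1.465 -0.142 -0.028] j6 1.37 t 25.0
```

```bash
python3 -m inch '[[[-0.45,0,0],0,-0.5],[[-0.5,-0.07,0],0,-0.5],[[-0.515,-0.07,0],0,-0.5],[[0,0,0],0,-0.5],[[0,0,0],0,-0.5],[[0,0,0],0,-0.5],[[0,0,0],0,-0.5],[[0,0,0],0,-0.5],[[0,0,0],0,-0.5],[[0,0,0],0,-0.5]]' | grep pos
python3 - <<'E'
from h import *
a=eyes.read_camera("wrist");save(a,"w5.png",(0,200,80,430),2.2)
cam=ray(a,[0,0])[0];print("cam",cam.round(1),w2f(cam).round(1))
for n,z in [("knob",70),("roller",29),("fence",0),("gauge",6)]:
    for r in eyes.spot_point(n,a)[:2]: w=atz(a,r["centre"],z);print(n,round(r["score"],2),np.array(r["centre"]).round(),w[:2].round(1),w2f(w).round(1))
print("gauge edges z21: far",edge(a,21,19.5,45,80,5),edge(a,21,19.5,95,130,5)," near",edge(a,21,-20.5,45,85,5))
print("fence z30",edge(a,30,21,-40,30,5),edge(a,30,31,-40,30,5))
print("rail",edge(a,30,-25.5,-30,40,4),edge(a,30,-33.5,-30,40,4))
print("plate out",edge(a,6,165,-20,15,6,ax='y',col=[-1,0,1]),"far",edge(a,6,50,0,150,6,col=[-1,0,1]),"near",edge(a,6,-55,30,80,6,col=[-1,0,1]))
k=eyes.cut_out("knob",a)[0];m=k["mask"].astype(np.uint8);c=max(cv2.findContours(m,0,2)[0],key=cv2.contourArea);print("knob box",cv2.minAreaRect(c),k["score"])
w=f2w(-34,115);go(w[0],w[1],100,TH)
E
```

```text
eef_pos: [489.7, -30.4, 141.1]
cam [574.3 -27.9 310.9] [-4.9 95.3]
knob 0.75 [127. 233.] [546.1 -11.9] [-32.7 111.9]
knob 0.28 [ 59. 233.] [593.9 -12.1] [ 15.1 110.7]
roller 0.66 [127. 239.] [541.4 -15.1] [-37.5 108.9]
fence 0.73 [ 60. 232.] [599.3  -6.6] [ 20.6 116.1]
gauge 0.89 [ 87. 265.] [575.6 -37.5] [-3.8 85.7]
gauge edges z21: far (np.float64(20.89), np.float64(0.0013), 0.01) (np.float64(20.96), np.float64(0.003), 0.07)  near (np.float64(-24.3), np.float64(-0.0), 0.0)
fence z30 (np.float64(20.02), np.float64(-0.0006), 0.02) (np.float64(31.6), np.float64(-0.0005), 0.01)
rail (np.float64(-25.9), np.float64(0.0), 0.0) (np.float64(-33.39), np.float64(-0.0009), 0.1)
plate out (np.float64(164.09), np.float64(-0.0002), 0.2) far (np.float64(48.77), np.float64(0.0001), 0.04) near (np.float64(-54.09), np.float64(-0.0006), 0.1)
knob box ((232.24313354492188, 127.52293395996094), (41.517601013183594, 32.171058654785156), 61.69924545288086) 0.71
from [489.6 -30.3 141.1] rpy [ 3.1415e+00 -1.0000e-04  2.2900e-02] turn -0.0 then shift [ 0.927 -0.336  0.686] j6 1.35 t 26.6
```

View pics/w5.png

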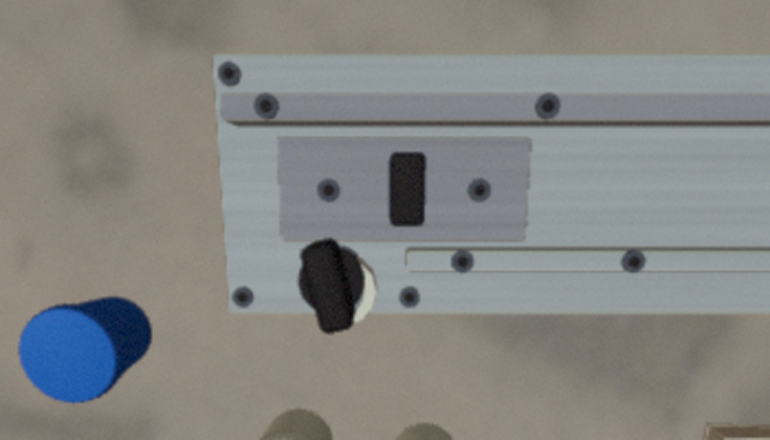

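The picture shows the gauge lying square in the lane (block rows 62–109, fin at [86,265]), short of touching fence or rail. The knob bar is at [130,231], turned about 0.1 rad. I'll go to the knob and grip it.

```bash
python3 -m inch '[[[0,-0.336,0],0,-0.5],[[0.46,0,0],0,-0.1],[[0.467,0,0],0,-0.1],[[0,0,0],-0.58,-0.1],[[0,0,0],-0.57,-0.1],[[0,0,0.5],0,-0.1],[[0,0,0.5],0,-0.1],[[0,0,0.3],0,-0.1],[[0,0,0],0,-0.1],[[0,0,0],0,-0.1]]' 
python3 -c "
from h import *
w=f2w(-34,115);go(w[0],w[1],54,TH+.1)"
```

```text
t: 27.8
eef_pos: [545.1, -9.0, 63.8]
tcp_rot: [3.141, -0.001, 0.123]
ft_force: [0.2, 0.5, 0.4]
opening: 0.552
grip_force: 0.0
from [545.1  -9.   63.8] rpy [ 3.1413e+00 -8.0000e-04  1.2320e-01] turn -0.0 then shift [-0.006 -0.002  0.163] j6 1.31 t 27.8
```

```bash
python3 -m inch '[[[0,0,0.16],0,-0.1],[[0,0,0],0,0.8],[[0,0,0],0,0.8],[[0,0,0],0,0.8],[[0,0,0],0,0.8],[[0,0,0],0,0.8],[[0,0,0],0,0.8],[[0,0,0],0,0.8],[[0,0,0],-0.5,0.8],[[0,0,0],-0.5,0.8]]' 
python3 -m inch '[[[0,0,0],-0.7,0.8],[[0,0,0],-0.7,0.8],[[0,0,0],-0.7,0.8],[[0,0,0],-0.7,0.8],[[0,0,0],-0.7,0.8],[[0,0,0],-0.7,0.8],[[0,0,0],-0.7,0.8],[[0,0,0],-0.7,0.8],[[0,0,0],-0.7,0.8],[[0,0,0],-0.7,0.8]]' 
python3 -c "
from h import *
print(env.state()['moment']);go(545,-9,54,TH+1.55)"
```

```text
t: 29.05
eef_pos: [544.9, -9.4, 53.7]
tcp_rot: [3.141, -0.0, 0.212]
ft_force: [-0.1, -4.1, 0.8]
opening: 0.194
grip_force: 30.0
t: 30.3
eef_pos: [544.5, -8.7, 53.7]
tcp_rot: [-3.141, 0.0, 0.823]
ft_force: [-2.3, 1.7, 1.9]
opening: 0.194
grip_force: 30.0
[ 0.28123058  0.2567025  -0.12416919]
from [544.5  -8.7  53.7] rpy [-3.1411e+00  2.0000e-04  8.2310e-01] turn -8.6 then shift [-0.004  0.008 -0.006] j6 0.61 t 30.3
```

The 18.4 mm opening means the fingertips held the bolt's shaft below the bar. I'll regrip higher.

```bash
python3 -m inch '[[[0,0,0],0,0.4],[[0,0,0],0,0.4],[[0,0,0],0,0.4],[[0,0,-0.1],0,0.4],[[0,0,-0.06],0,0.4],[[0,0,0],0,0.8],[[0,0,0],0,0.8],[[0,0,0],0,0.8],[[0,0,0],0,0.8],[[0,0,0],0,0.8]]' 
python3 -c "
from h import *
print(env.state()['moment']);w=f2w(-34,115);go(w[0],w[1],63,TH+1.68)"
```

```text
t: 31.55
eef_pos: [544.6, -8.7, 63.1]
tcp_rot: [-3.141, 0.0, 0.821]
ft_force: [-2.3, 4.4, 3.5]
opening: 0.124
grip_force: 29.8
[0.84249682 0.33020968 0.06584226]
from [544.6  -8.7  63.1] rpy [-3.1412e+00  1.0000e-04  8.2130e-01] turn -10.11 then shift [-0.005  0.002  0.001] j6 0.61 t 31.6
```

```bash
python3 -m inch '[[[0,0,0],-0.6,0.8],[[0,0,0],-0.6,0.8],[[0,0,0],-0.6,0.8],[[0,0,0],-0.6,0.8],[[0,0,0],-0.6,0.8],[[0,0,0],-0.6,0.8],[[0,0,0],-0.6,0.8],[[0,0,0],-0.6,0.8],[[0,0,0],-0.6,0.8],[[0,0,0],-0.6,0.8]]' 
python3 -m inch '[[[0,0,0],-0.6,0.8],[[0,0,0],-0.6,0.8],[[0,0,0],-0.4,0.8],[[0,0,0],-0.4,0.8],[[0,0,0],-0.3,0.8],[[0,0,0],0,0.8],[[0,0,0],0,0.8],[[0,0,0],0,0.8],[[0,0,0],0,0.8],[[0,0,0],0,0.8]]'
python3 - <<'E'
from h import *
print(env.state()['moment']);go(545,-9,63,TH+1.68)
a=eyes.read_camera("wrist");save(a,"w6.png",None,1.5)
E
```

```text
t: 32.8
eef_pos: [543.8, -8.4, 63.1]
tcp_rot: [-3.139, -0.0, 1.346]
ft_force: [-4.8, 6.1, 5.9]
opening: 0.124
grip_force: 29.9
t: 34.05
eef_pos: [543.6, -8.3, 63.1]
tcp_rot: [-3.139, -0.001, 1.545]
ft_force: [-7.1, 6.7, 8.2]
opening: 0.126
grip_force: 29.9
[ 1.11184395  1.04660372 -0.01771623]
from [543.6  -8.3  63.1] rpy [-3.1389e+00 -7.0000e-04  1.5455e+00] turn -1.81 then shift [-0.014  0.022  0.001] j6 -0.11 t 34.0
```

View pics/w6.png

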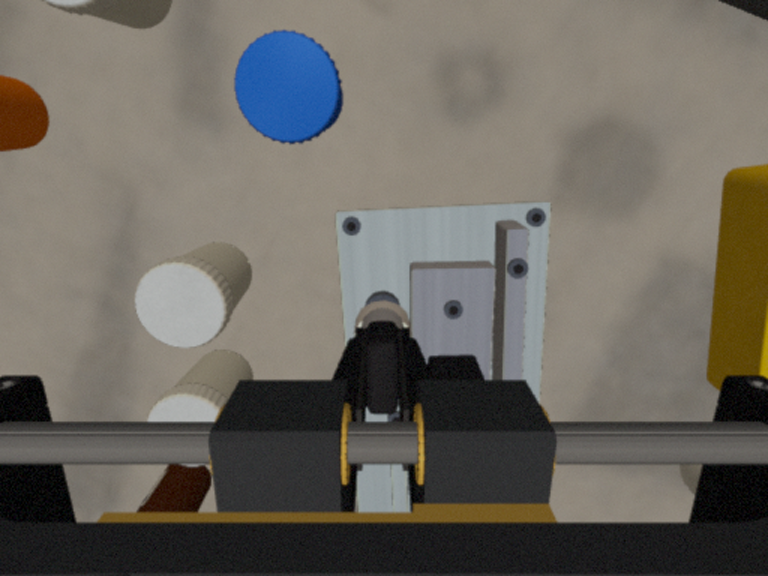

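The picture shows the roller touching the gauge's near side (col 273) and a gap of about 2 mm between the gauge (col 329) and the fence foot (col 331–338). I'll turn a little further, release, and measure from above.

```bash
python3 -m inch '[[[-0.01,0.015,0],-0.5,0.8],[[0,0,0],-0.5,0.8],[[0,0,0],-0.3,0.8],[[0,0,0],0,0.8],[[0,0,0],0,0.8],[[0,0,0],0,0.8],[[0,0,0],0,0.8],[[0,0,0],0,0.5],[[0,0,0],0,0.5],[[0,0,0],0,0.5]]' 
python3 -c "
from h import *
print('angle',env.state()['tcp_rot'][2]-TH);w=f2w(-90,112);go(w[0],w[1],135,TH)"
python3 -m inch '[[[0,0,-0.4],0,0.5],[[0,0,-0.4],0,0.5],[[0,0,-0.4],0,0.5],[[0,0,0],0,0.5],[[0,0,0],0,0.5],[[0,0,0],0,0.5],[[0,0,0],0,0.5],[[0,0,0],0,0.5],[[0,0,0],0,0.5],[[0,0,0],0,0.5]]' |grep pos
python3 -c "
from h import *
w=f2w(-90,112);go(w[0],w[1],135,TH)"
```

```text
t: 35.35
eef_pos: [545.9, -9.8, 63.1]
tcp_rot: [3.141, 0.0, 1.659]
ft_force: [0.4, -0.1, -0.1]
opening: 0.251
grip_force: 0.0
angle 1.6356300923450295
from [545.9  -9.8  63.1] rpy [3.1412e+00 3.0000e-04 1.6589e+00] turn -17.26 then shift [ 0.953 -0.035 -1.199] j6 -0.23 t 35.4
eef_pos: [545.7, -9.5, 135.1]
from [545.7  -9.5 135.1] rpy [3.1416e+00 1.0000e-04 1.6591e+00] turn -17.25 then shift [ 0.949 -0.039  0.002] j6 -0.23 t 36.6
```

```bash
python3 -m inch '[[[0,0,0],1,0.5],[[0,0,0],1,0.5],[[0,0,0],1,0.5],[[0,0,0],1,0.5],[[0,0,0],1,0.5],[[0,0,0],1,0.5],[[0,0,0],1,0.5],[[0,0,0],1,0.5],[[0,0,0],1,0.5],[[0,0,0],1,0.5]]' |grep pos
python3 -m inch '[[[0,0,0],1,0],[[0,0,0],1,0],[[0,0,0],1,0],[[0,0,0],1,0],[[0,0,0],1,0],[[0,0,0],1,0],[[0,0,0],1,0],[[0,0,0],1,0],[[-0.45,0.03,0],0.75,0],[[-0.5,0.03,0],0,0]]' |grep pos
python3 -m inch '[[[0,0,0],0,0.5],[[0,0,0],0,0.5],[[0,0,0],0,0.5],[[0,0,0],0,0.5],[[0,0,0],0,0.5],[[0,0,0],0,0.5],[[0,0,0],0,0.5],[[0,0,0],0,0.5],[[0,0,0],0,0.5],[[0,0,0],0,0.5]]' |grep pos
python3 - <<'E'
from h import *
a=eyes.read_camera("wrist");save(a,"w7.png",(20,160,120,400),2.8)
print(w2f(ray(a,[0,0])[0]),env.state()["tcp_rot"])
# intensity profile along column through gauge at several feeder y
for y in (60,70,100,110,128):
    P=np.float32([proj(a,[*f2w(x,y),21])[::-1] for x in np.arange(-30,36,.5)])[None]
    f=cv2.remap(a["pixels"].astype(np.float32),P[...,0],P[...,1],1)[0].mean(1);g=np.gradient(f)
    i=[j for j in range(2,len(g)-2) if abs(g[j])>3 and abs(g[j])==abs(g[j-2:j+3]).max()];print(y,[(round(-30+.5*j,1),round(float(g[j]),1)) for j in i])
E
```

```text
eef_pos: [545.6, -9.5, 135.1]
eef_pos: [488.3, -16.3, 134.9]
eef_pos: [488.9, -16.2, 135.1]
[ -5.26859495 109.49914013] [ 3.14149484e+00 -4.24546301e-05  2.28122993e-02]
60 [(-28.0, 12.2), (-24.5, 17.0), (-22.0, -13.9), (-6.0, -16.3), (-3.5, -4.3), (2.0, 17.4), (21.0, -25.0), (23.0, 17.7), (33.5, 7.4)]
70 [(-26.5, -18.8), (-24.5, 18.0), (-21.0, -7.7), (18.5, 7.8), (21.0, -23.8), (23.0, 19.8), (33.5, 8.0)]
100 [(-28.0, 11.0), (-22.0, -15.5), (-20.5, -6.3), (21.0, -21.5), (23.0, 18.7), (33.5, 7.5)]
110 [(-26.0, 36.6), (-21.0, -25.5), (21.0, -21.4), (23.0, 18.2), (33.5, 7.5)]
128 [(-19.5, -7.4), (21.0, -21.8), (23.0, 18.6), (33.5, 7.2)]
```

View pics/w7.png

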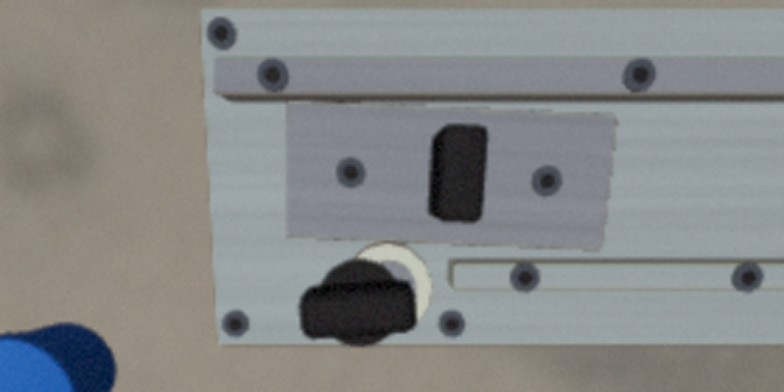

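The picture shows the gauge a little askew, its outlet end near the fence and its near edge on the roller. The estimated play is 1.5–2.5 mm at angle 1.64, so I'll close by a further 0.12 rad.

```bash
python3 -m inch '[[[0.5,-0.03,0],-1,0.5],[[0.45,-0.02,0],-1,0.5],[[0,0,0],-1,0.5],[[0,0,0],-1,0.5],[[0,0,0],-1,0.5],[[0,0,0],-1,0.5],[[0,0,0],-1,0.5],[[0,0,0],-1,0.5],[[0,0,0],-1,0.5],[[0,0,0],-1,0.5]]' |grep pos
python3 -m inch '[[[0,0,0],-1,0.5],[[0,0,0],-1,0.5],[[0,0,0],-1,0.5],[[0,0,0],-1,0.5],[[0,0,0],-1,0.5],[[0,0,0],-1,0.5],[[0,0,0],-1,0.5],[[0,0,0],-1,0.5],[[0,0,0],-0.75,0.5],[[0,0,0],0,0.5]]' |grep pos
python3 -c "
from h import *
go(545.7,-9.5,63,TH+1.635)"
```

```text
eef_pos: [545.6, -9.6, 135.1]
eef_pos: [545.6, -9.6, 135.1]
from [545.6  -9.6 135.1] rpy [-3.1415e+00  1.0000e-04  1.6586e+00] turn 0.0 then shift [1.000e-03 2.000e-03 1.201e+00] j6 -0.23 t 42.9
```

```bash
python3 -m inch '[[[0,0,0.4],0,0.5],[[0,0,0.4],0,0.5],[[0,0,0.4],0,0.5],[[0,0,0],0,0.5],[[0,0,0],0,0.8],[[0,0,0],0,0.8],[[0,0,0],0,0.8],[[0,0,0],0,0.8],[[0,0,0],0,0.8],[[0,0,0],0,0.8]]'
python3 -m inch '[[[0,0,0],-0.4,0.8],[[0,0,0],-0.4,0.8],[[0,0,0],-0.4,0.8],[[0,0,0],-0.2,0.8],[[0,0,0],0,0.8],[[0,0,0],0,0.8],[[0,0,0],0,0.8],[[0,0,0],0,0.8],[[0,0,0],0,0.8],[[0,0,0],0,0.8]]'
python3 -c "
from h import *
print(env.state()['moment'],'angle',env.state()['tcp_rot'][2]-TH)"
```

```text
t: 44.15
eef_pos: [543.6, -9.7, 63.8]
tcp_rot: [-3.138, -0.0, 1.659]
ft_force: [-10.4, -3.8, 4.3]
opening: 0.124
grip_force: 30.0
t: 45.4
eef_pos: [543.6, -9.7, 63.8]
tcp_rot: [-3.138, -0.001, 1.781]
ft_force: [-10.9, -2.9, 3.7]
opening: 0.124
grip_force: 30.0
[-0.65513364  1.7381856  -0.02013778] angle 1.7577512074758166
```

```bash
python3 -m inch '[[[0,0,0],0,0.5],[[0,0,0],0,0.5],[[0,0,0],0,0.5],[[0,0,0],0,0.5],[[0,0,-0.4],0,0.5],[[0,0,-0.4],0,0.5],[[0,0,-0.4],0,0.5],[[0,0,0],1,0.5],[[0,0,0],1,0.5],[[0,0,0],1,0.5]]' |grep pos
python3 -m inch '[[[0,0,0],1,0.5],[[0,0,0],1,0.5],[[0,0,0],1,0.5],[[0,0,0],1,0.5],[[0,0,0],1,0.5],[[0,0,0],1,0.5],[[0,0,0],1,0.5],[[0,0,0],1,0.5],[[0,0,0],1,0.5],[[0,0,0],1,0.5]]' |grep pos
python3 -m inch '[[[0,0,0],1,0.3],[[0,0,0],1,0.3],[[0,0,0],1,0.3],[[0,0,0],1,0.3],[[0,0,0],1,0.3],[[0,0,0],1,0.3],[[-0.45,0.2,0],0.15,0.3],[[-0.45,0.2,0],0,0.3],[[0,0,0],0,0.3],[[0,0,0],0,0.3]]' |grep pos
python3 - <<'E'
from h import *
a=eyes.read_camera("wrist");save(a,"w8.png",(20,160,120,400),2.8)
np.savez("w8.npz",im=a["pixels"],E=a["extrinsics"],k=[a["fx"],a["fy"],a["cx"],a["cy"]])
print(a["fx"],ray(a,[0,0])[0],w2f(ray(a,[0,0])[0]),env.state()["tcp_rot"])
E
```

```text
eef_pos: [545.6, -9.5, 135.2]
eef_pos: [545.6, -9.5, 135.1]
eef_pos: [495.5, -39.6, 135.3]
314.63330306816556 [579.49883642 -29.89619732 305.14415874] [ 0.27080457 93.22279722] [ 3.14131259e+00 -7.15223082e-04  1.10268013e-01]
```

View pics/w8.png

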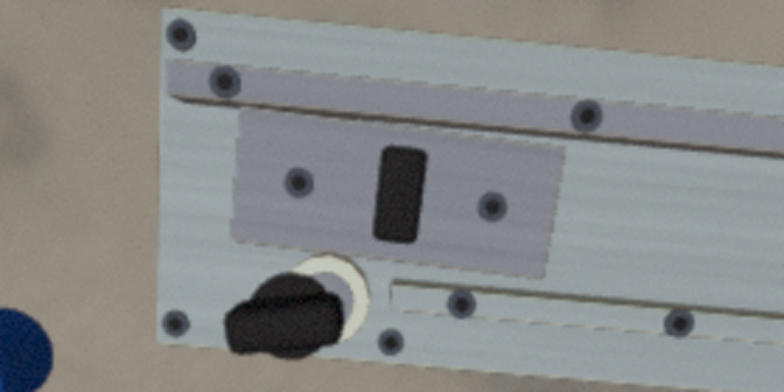

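The picture shows the gauge nearly straight, with its near edge by the roller [110,238] and a visible gap to the fence. I'll measure this numerically.

Run:
```python
from h import *
d=np.load("w8.npz");k=d["k"];a=dict(pixels=d["im"],fx=k[0],fy=k[1],cx=k[2],cy=k[3],extrinsics=d["E"])
def prof(y,z,x0,x1):
    P=np.float32([proj(a,[*f2w(x,y),z])[::-1] for x in np.arange(x0,x1,.25)])[None]
    f=cv2.remap(a["pixels"].astype(np.float32),P[...,0],P[...,1],1)[0].mean(1);g=np.gradient(cv2.GaussianBlur(f[None],(5,1),0)[0])*4
    return [(round(x0+.25*j,2),round(float(g[j]),0)) for j in range(3,len(g)-3) if abs(g[j])>4 and abs(g[j])==abs(g[j-3:j+4]).max()]
for y in (50,65,75,100,110,118,125,130): print(y,"z21",prof(y,21,-26,35))
for y in (0,20,140): print(y,"z6",prof(y,6,-60,55))
def prow(x,z,y0,y1):
    P=np.float32([proj(a,[*f2w(x,y),z])[::-1] for y in np.arange(y0,y1,.25)])[None]
    f=cv2.remap(a["pixels"].astype(np.float32),P[...,0],P[...,1],1)[0].mean(1);g=np.gradient(cv2.GaussianBlur(f[None],(5,1),0)[0])*4
    return [(round(y0+.25*j,2),round(float(g[j]),0)) for j in range(3,len(g)-3) if abs(g[j])>4 and abs(g[j])==abs(g[j-3:j+4]).max()]
for x in (-12,10): print(x,"z21 y",prow(x,21,25,150))
P=[]
for r in range(80,150):
    for c in range(190,270):
        v=a["pixels"][r,c].astype(int)
        if v.min()>185 and v[0]-v[2]>-5: P.append(w2f(atz(a,[r,c],29)))
P=np.array(P);print(len(P),P.min(0),P.max(0))
```

```text
50 z21 [(-24.75, 42.0), (-21.25, -18.0), (-13.25, 5.0), (18.25, 7.0), (21.25, -52.0), (23.0, 48.0), (33.25, 19.0)]
65 z21 [(-25.0, 37.0), (-20.75, -17.0), (21.0, -51.0), (23.0, 35.0), (33.5, 18.0)]
75 z21 [(-24.75, 37.0), (-20.0, -14.0), (-5.25, -4.0), (16.0, -5.0), (21.0, -50.0), (23.0, 40.0), (33.5, 23.0)]
100 z21 [(-21.5, -46.0), (-11.0, 5.0), (21.0, -43.0), (22.75, 38.0), (31.5, 5.0), (33.5, 16.0)]
110 z21 [(-24.75, 30.0), (-20.25, -59.0), (-18.5, 11.0), (21.0, -57.0), (22.75, 37.0), (33.25, 18.0)]
118 z21 [(-23.75, -4.0), (-18.5, -13.0), (-9.0, -4.0), (-3.25, -32.0), (-0.75, -31.0), (3.5, 21.0), (5.75, 35.0), (21.0, -43.0), (22.75, 37.0), (33.5, 19.0)]
125 z21 [(-18.25, -14.0), (-14.0, -4.0), (-10.5, 4.0), (-7.25, 4.0), (21.25, -37.0), (22.75, 42.0), (32.25, 11.0)]
130 z21 [(-18.75, -16.0), (21.5, -54.0), (23.0, 45.0), (33.25, 19.0)]
0 z6 [(-54.5, 28.0), (-37.0, -8.0), (-36.0, 10.0), (-28.5, -45.0), (-25.75, 34.0), (22.25, -54.0), (24.0, 46.0), (33.25, -4.0), (35.0, 19.0), (48.75, -19.0)]
20 z6 [(-54.5, 19.0), (-35.75, 6.0), (-28.25, -51.0), (-26.25, 32.0), (11.25, 5.0), (22.25, -54.0), (24.0, 46.0), (34.75, 19.0), (48.75, -12.0)]
140 z6 [(-53.0, -30.0), (-51.0, -16.0), (-47.25, -5.0), (-41.5, 56.0), (-18.5, -7.0), (-11.5, 13.0), (-5.5, -4.0), (1.5, 10.0), (13.75, 11.0), (22.0, -54.0), (24.25, 36.0), (26.25, -29.0), (31.0, 14.0), (32.5, 26.0), (35.0, 20.0), (43.5, -4.0), (45.25, 4.0), (49.25, -16.0)]
-12 z21 y [(38.25, -14.0), (80.0, -64.0), (86.25, 5.0), (88.75, -6.0), (90.5, 6.0), (94.0, 50.0), (138.5, 18.0)]
10 z21 y [(37.25, -14.0), (79.5, -61.0), (86.5, 7.0), (88.0, -4.0), (90.0, -5.0), (93.25, 58.0), (137.75, 15.0)]
40 [-40.6541411   95.32706178] [-20.83305656 114.12923211]
```

```bash
sed -i 's/^O=.*/O=np.array([580.2,-123.9]);TH=.0233/' h.py; python3 -c "
from h import *
w=f2w(-.6,88);go(w[0],w[1],90,TH)"
```

```text
from [495.5 -39.5 135.2] rpy [ 3.1413e+00 -7.0000e-04  1.1030e-01] turn 1.0 then shift [ 1.368 -0.028  0.754] j6 1.25 t 49.2
```

```bash
python3 -m inch '[[[0,0,0],1,0.4],[[0.45,0,0],0,0.4],[[0.45,0,0],0,0.4],[[0.468,-0.028,0],0,0.4],[[0,0,0.3],0,0.4],[[0,0,0.3],0,0.4],[[0,0,0.154],0,0.4],[[0,0,0],0,0.4],[[0,0,0],0,0.4],[[0,0,0],0,0.4]]' |grep pos
python3 -m inch '[[[0,0,0.3],0,0.4],[[0,0,0.3],0,0.4],[[0,0,0.2],0,0.4],[[0,0,0.11],0,0.4],[[0,0,0],0,0.4],[[0,0,0],0,0.73],[[0,0,0],0,0.73],[[0,0,0],0,0.73],[[0,0,0],0,0.73],[[0,0,0],0,0.73]]'
```

```text
eef_pos: [577.1, -36.2, 90.5]
t: 51.7
eef_pos: [576.8, -36.1, 35.3]
tcp_rot: [3.142, -0.0, 0.023]
ft_force: [-0.8, 0.1, -0.0]
opening: 0.138
grip_force: 0.0
```

```bash
python3 -m inch '[[[0,-0.04,0],0,0.73],[[0,-0.04,0],0,0.73],[[0,-0.05,0],0,0.73],[[0,-0.05,0],0,0.73],[[0,-0.05,0],0,0.73],[[0,-0.05,0],0,0.73],[[0,-0.05,0],0,0.73],[[0,-0.05,0],0,0.73],[[0,-0.05,0],0,0.73],[[0,-0.05,0],0,0.73]]'
python3 -m inch '[[[0,-0.05,0],0,0.73],[[0,-0.05,0],0,0.73],[[0,-0.05,0],0,0.73],[[0,-0.05,0],0,0.73],[[0,-0.05,0],0,0.73],[[0,-0.05,0],0,0.73],[[0,-0.05,0],0,0.73],[[0,-0.05,0],0,0.73],[[0,-0.03,0],0,0.73],[[0,0,0],0,0.73]]'
```

```text
t: 52.95
eef_pos: [576.1, -7.1, 35.3]
tcp_rot: [3.141, 0.0, 0.023]
ft_force: [1.5, -1.5, 0.7]
opening: 0.135
grip_force: 0.8
t: 54.2
eef_pos: [575.4, 18.7, 35.2]
tcp_rot: [-3.141, 0.0, 0.023]
ft_force: [-0.6, -0.5, -0.0]
opening: 0.133
grip_force: 0.0
```

The gauge has slid through freely (forces below 2 N). I'll probe the lateral play with a light grip.

```bash
f(){ egrep "pos|ft|grip"|tr '\n' ' ';echo; }
python3 -m inch '[[[0,0,0],0,0.75],[[0,0,0],0,0.75],[[0,0,0],0,0.75],[[0,0,0],0,0.75],[[0.01,0,0],0,0.75],[[0.01,0,0],0,0.75],[[0.01,0,0],0,0.75],[[0.01,0,0],0,0.75],[[0,0,0],0,0.75],[[0,0,0],0,0.75]]'|f
python3 -m inch '[[[-0.01,0,0],0,0.75],[[0,0,0],0,0.75],[[0,0,0],0,0.75],[[0,0,0],0,0.75],[[0,0,0],0,0.75],[[0,0,0],0,0.75],[[0,0,0],0,0.75],[[0,0,0],0,0.75],[[0,0,0],0,0.75],[[0,0,0],0,0.75]]'|f
python3 -m inch '[[[-0.007,0,0],0,0.75],[[0,0,0],0,0.75],[[0,0,0],0,0.75],[[0,0,0],0,0.75],[[0,0,0],0,0.75],[[0,0,0],0,0.75],[[0,0,0],0,0.75],[[0,0,0],0,0.75],[[0,0,0],0,0.75],[[0,0,0],0,0.75]]'|f
python3 -m inch '[[[-0.007,0,0],0,0.75],[[0,0,0],0,0.75],[[0,0,0],0,0.75],[[0,0,0],0,0.75],[[0,0,0],0,0.75],[[0,0,0],0,0.75],[[0,0,0],0,0.75],[[0,0,0],0,0.75],[[0,0,0],0,0.75],[[0,0,0],0,0.75]]'|f
python3 -m inch '[[[-0.007,0,0],0,0.75],[[0,0,0],0,0.75],[[0,0,0],0,0.75],[[0,0,0],0,0.75],[[0,0,0],0,0.75],[[0,0,0],0,0.75],[[0,0,0],0,0.75],[[0,0,0],0,0.75],[[0,0,0],0,0.75],[[0,0,0],0,0.75]]'|f
python3 -m inch '[[[-0.007,0,0],0,0.75],[[0,0,0],0,0.75],[[0,0,0],0,0.75],[[0,0,0],0,0.75],[[0,0,0],0,0.75],[[0,0,0],0,0.75],[[0,0,0],0,0.75],[[0,0,0],0,0.75],[[0,0,0],0,0.75],[[0,0,0],0,0.75]]'|f
```

```text
eef_pos: [576.9, 18.6, 35.3] ft_force: [-6.3, -0.7, 4.8] grip_force: 7.0 
eef_pos: [576.9, 18.6, 35.3] ft_force: [-5.5, -0.4, 2.4] grip_force: 7.0 
eef_pos: [576.9, 18.5, 35.2] ft_force: [-4.4, 1.8, 1.5] grip_force: 6.9 
eef_pos: [576.6, 18.5, 35.3] ft_force: [0.5, -0.7, -1.0] grip_force: 7.0 
eef_pos: [576.1, 18.4, 35.3] ft_force: [-0.9, 1.0, -1.5] grip_force: 7.0 
eef_pos: [575.7, 18.5, 35.3] ft_force: [1.5, 0.9, -1.7] grip_force: 7.0
```

```bash
f(){ egrep "pos|ft|grip"|tr '\n' ' ';echo; }
python3 -m inch '[[[-0.007,0,0],0,0.75],[[0,0,0],0,0.75],[[0,0,0],0,0.75],[[0,0,0],0,0.75],[[0,0,0],0,0.75],[[0,0,0],0,0.75],[[0,0,0],0,0.75],[[0,0,0],0,0.75],[[0,0,0],0,0.75],[[0,0,0],0,0.75]]'|f
python3 -m inch '[[[-0.007,0,0],0,0.75],[[0,0,0],0,0.75],[[0,0,0],0,0.75],[[0,0,0],0,0.75],[[0,0,0],0,0.75],[[0,0,0],0,0.75],[[0,0,0],0,0.75],[[0,0,0],0,0.75],[[0,0,0],0,0.75],[[0,0,0],0,0.75]]'|f
python3 -c "
from h import *
print(w2f(env.state()['eef_pos']))
go(*f2w(-2,142),110,TH)"
```

```text
eef_pos: [575.3, 18.4, 35.3] ft_force: [4.5, 0.7, -0.3] grip_force: 8.9 
eef_pos: [575.1, 18.4, 35.4] ft_force: [5.7, 0.1, -1.7] grip_force: 10.7 
[ -1.79380627 142.38861272]
from [575.1  18.4  35.4] rpy [ 3.1414e+00 -7.0000e-04  2.2900e-02] turn -0.0 then shift [-0.003  0.006 -1.244] j6 1.47 t 64.2
```

Play is about 1.2 mm, so the gap is set as wanted. Now the gauge goes back to its tray.

```bash
python3 -m inch '[[[0.009,0,0],0,0.75],[[0,0,0],0,0.8],[[0,0,0],0,0.8],[[0,0,0],0,0.8],[[0,0,0],0,0.8],[[0,0,-0.3],0,0.8],[[0,0,-0.4],0,0.8],[[0,0,-0.5],0,0.8],[[0,0,-0.3],0,0.8],[[0,0,0],0,0.8]]'
python3 -c "
from h import *
go(423.4,-262.3,125,-.02)"
```

```text
t: 65.45
eef_pos: [574.8, 18.5, 125.8]
tcp_rot: [-3.142, 0.0, 0.023]
ft_force: [0.1, 0.4, -1.8]
opening: 0.128
grip_force: 30.0
from [574.8  18.5 125.8] rpy [-3.1416e+00  3.0000e-04  2.2600e-02] turn 0.49 then shift [-2.429  4.73   0.014] j6 1.47 t 65.5
```

```bash
python3 -m inch '[[[0,0,0],0.49,0.8],[[-0.2,0.5,0],0,0.8],[[-0.36,0.7,0],0,0.8],[[-0.37,0.7,0],0,0.8],[[-0.37,0.7,0],0,0.8],[[-0.37,0.7,0],0,0.8],[[-0.37,0.7,0],0,0.8],[[-0.37,0.6,0],0,0.8],[[0,0,0],0,0.8],[[0,0,0],0,0.8]]'
python3 - <<'E'
from h import *
a=eyes.read_camera("top")
for n in ("gauge_tray","gauge"):
  for r in eyes.spot_point(n,a)[:2]: print(n,r["score"],atz(a,r["centre"],0)[:2])
go(423.4,-265,33.2,-.02)
E
```

```text
t: 66.7
eef_pos: [424.8, -254.0, 124.5]
tcp_rot: [-3.14, 0.002, -0.021]
ft_force: [0.8, 0.7, -1.4]
opening: 0.126
grip_force: 30.0
gauge_tray 0.64 [455.68932782 -43.73331401]
from [ 425.5 -253.6  125. ] rpy [-3.1411e+00  6.0000e-04 -1.8600e-02] turn 0.02 then shift [-0.032  0.19   1.529] j6 0.92 t 66.8
```

```bash
python3 -m inch '[[[-0.02,0.27,0],0,0.8],[[0,0,0.4],0,0.8],[[0,0,0.4],0,0.8],[[0,0,0.4],0,0.8],[[0,0,0.2],0,0.8],[[0,0,0.1],0,0.8],[[0,0,0.03],0,0.8],[[0,0,0],0,0.8],[[0,0,0],0,0.8],[[0,0,0],0,0.8]]'
python3 -m inch '[[[0,0,0],0,0.6],[[0,0,0],0,0.4],[[0,0,0],0,0.4],[[0,0,0],0,0.4],[[0,0,-0.4],0,0.2],[[0,0,-0.6],0,0.2],[[0,0,-0.6],0,0.2],[[0,0,0],0,0.2],[[0,0,0],0,0.2],[[0,0,0],0,0.2]]'
python3 - <<'E'
from h import *
a=eyes.read_camera("wrist");gauge(a,18);save(a,"w9.png")
for r in eyes.spot_point("cup_1",a)[:6]: print("cup",round(r["score"],2),np.array(r["centre"]).round(),atz(a,r["centre"],0)[:2].round(1))
go(385,0,150,0)
E
```

```text
t: 68.1
eef_pos: [423.9, -270.9, 33.8]
tcp_rot: [3.141, -0.001, -0.02]
ft_force: [-0.3, -0.6, -2.5]
opening: 0.127
grip_force: 30.0
t: 69.35
eef_pos: [423.4, -270.5, 128.5]
tcp_rot: [-3.141, 0.001, -0.02]
ft_force: [0.2, -0.8, -0.1]
opening: 0.402
grip_force: 0.0
gauge 0.74 [ 421.1 -106.4] [29.6 66.5] 29.1
origin 0.85 [ 427.9 -272.1]
cup 0.85 [149.  22.] [456.5 -47.2]
from [ 423.6 -270.7  128.9] rpy [-3.141e+00  8.000e-04 -2.000e-02] turn -0.23 then shift [-0.644 -4.511 -0.352] j6 0.89 t 69.5
```

View pics/w9.png

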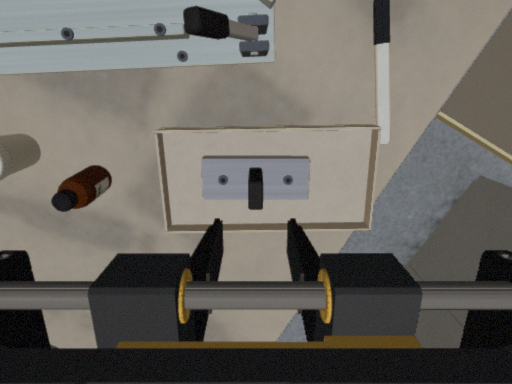

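The gauge lies flat in its tray (block [178,255]). Next I'll view the cups from above.

```bash
python3 -m inch '[[[0,-0.8,-0.2],-0.46,0],[[0,-0.8,-0.2],0,0],[[-0.1,-0.8,0],0,0],[[-0.1,-0.8,0],0,0],[[-0.1,-0.8,0],0,0],[[0,-0.22,0],0,0],[[0,0,0],0,0],[[0,0,0],0,0],[[0,0,0],0,0],[[0,0,0],0,0]]' |grep pos
cat >> h.py <<'E'
def caps(a,z=53):
    im=a["pixels"].astype(int);m=((im.min(2)>150)&(im.max(2)-im.min(2)<30)).astype(np.uint8)
    n,l,s,c=cv2.connectedComponentsWithStats(cv2.morphologyEx(m,cv2.MORPH_OPEN,np.ones((3,3),np.uint8)))
    for i in range(1,n):
        if s[i,4]>300:
            q=np.array([atz(a,[v,u],z)[:2] for v,u in np.argwhere(l==i)],np.float32)
            (x,y),r=cv2.minEnclosingCircle(q);print("white",s[i],"circle",round(x,1),round(y,1),"r",round(r,1),"mean",q.mean(0).round(1))
    for r in eyes.boxes_of("cup_1",a)[:6]: print("box",round(r["score"],2),np.array(r["centre"]).round())
    for r in eyes.spot_point("cup_1",a)[:6]: print("org",round(r["score"],2),np.array(r["centre"]).round(),atz(a,r["centre"],0)[:2].round(1))
E
python3 - <<'E'
from h import *
a=eyes.read_camera("wrist");caps(a);save(a,"w10.png")
go(*f2w(0,0),150,TH)
E
```

```text
eef_pos: [402.7, -18.6, 153.4]
white [ 193    4  184   43 3604] circle 534.3 -39.9 r 72.8 mean [530.3 -27.1]
white [314   5  65  11 523] circle 544.0 -85.6 r 24.6 mean [545.9 -83.5]
white [ 201   97   43   44 1478] circle 462.1 10.4 r 18.2 mean [462.4  10.4]
white [ 271  106   43   42 1446] circle 456.7 -48.7 r 18.2 mean [457.  -48.7]
white [   0  119   42   76 1423] circle 425.1 203.9 r 34.6 mean [423.  191.6]
white [  53  120   43   42 1383] circle 441.4 138.1 r 18.1 mean [441.5 138.1]
box 0.95 [208. 145.]
box 0.93 [136.  85.]
box 0.88 [ 56. 124.]
box 0.8 [128. 293.]
box 0.77 [117. 222.]
org 0.93 [131. 103.] [442.6 137.4]
org 0.9 [ 60. 144.] [511.   90.1]
org 0.85 [199. 155.] [370.3  90.3]
org 0.6 [120. 284.] [457. -47.]
org 0.6 [114. 229.] [461.9   9.1]
org 0.52 [131. 486.] [ 450.7 -252.7]
from [402.6 -18.3 153.4] rpy [3.1415 0.     0.0197] turn -0.04 then shift [2.918 1.829 0.057] j6 1.34 t 71.0
```

View pics/w10.png

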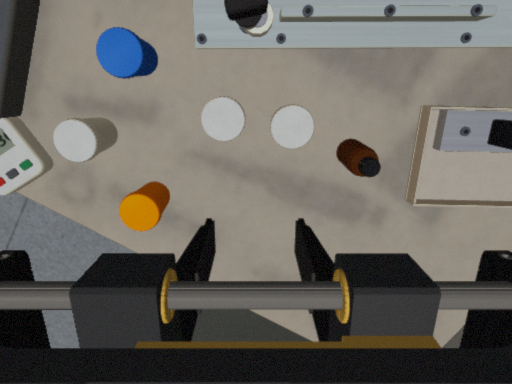

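White caps sit at [119,223], [127,292] and [140,75]. Blue [52,120] and orange [205,143] are look-alikes. I'll pick the cup at [119,223] first.

```bash
python3 -m inch '[[[0.5,-0.23,0.3],0,0.03],[[0.5,-0.23,0.3],0,0.03],[[0,0,0],0,0.03],[[0,0,0.4],0,0.03],[[0,0,0],0,0.03],[[0,0,0],0,0.03],[[0,0,0],0,0.03],[[0,0,0],0,0.03],[[0,0,0],0,0.03],[[0,0,0],0,0.03]]'
python3 -c "
from h import *
go(462,10.2,31,TH)"
```

```text
t: 72.2
eef_pos: [462.0, 10.8, 93.6]
tcp_rot: [3.141, -0.0, 0.02]
ft_force: [-0.2, -0.2, -0.4]
opening: 0.485
grip_force: 0.0
from [462.   10.8  93.6] rpy [ 3.1415e+00 -2.0000e-04  2.0300e-02] turn -0.03 then shift [-1.000e-03  1.000e-02  1.043e+00] j6 1.43 t 72.2
```

```bash
python3 -m inch '[[[0,0,0.4],0,0.03],[[0,0,0.4],0,0.03],[[0,0,0.21],0,0.03],[[0,0,0],0,0.1],[[0,0,0],0,0.13],[[0,0,0],0,0.15],[[0,0,0],0,0.165],[[0,0,0],0,0.175],[[0,0,0],0,0.179],[[0,0,0],0,0.179]]'
python3 -m inch '[[[0,0,0],0,0.18],[[0,0,0],0,0.18],[[0,0,0],0,0.181],[[0,0,0],0,0.181],[[0,0,0],0,0.182],[[0,0,0],0,0.182],[[0,0,0],0,0.182],[[0,0,0],0,0.182],[[0,0,0],0,0.182],[[0,0,0],0,0.182]]'
```

```text
t: 73.45
eef_pos: [462.0, 10.8, 32.9]
tcp_rot: [3.141, -0.0, 0.02]
ft_force: [-0.2, -0.7, 0.9]
opening: 0.408
grip_force: 0.2
t: 74.7
eef_pos: [462.0, 10.8, 32.9]
tcp_rot: [3.142, -0.0, 0.02]
ft_force: [0.1, -0.5, 0.6]
opening: 0.411
grip_force: 0.2
```

```bash
python3 -m inch '[[[0,0,0],0,0.184],[[0,0,0],0,0.184],[[0,0,0],0,0.184],[[0,0,0],0,0.184],[[0,0,0],0,0.184],[[0,0,0],0,0.184],[[0,0,0],0,0.184],[[0,0,0],0,0.184],[[0,0,0],0,0.184],[[0,0,0],0,0.184]]' | grep grip
python3 -m inch '[[[0,0,0],0,0.186],[[0,0,0],0,0.186],[[0,0,0],0,0.186],[[0,0,0],0,0.186],[[0,0,0],0,0.186],[[0,0,0],0,0.186],[[0,0,0],0,0.186],[[0,0,0],0,0.186],[[0,0,0],0,0.186],[[0,0,0],0,0.186]]'|grep grip
```

```text
grip_force: 0.2
grip_force: 0.2
```

```bash
f(){ egrep "open|grip"|tr '\n' ' ';echo; }
python3 -m inch '[[[0,0,0],0,0.188],[[0,0,0],0,0.188],[[0,0,0],0,0.188],[[0,0,0],0,0.188],[[0,0,0],0,0.188],[[0,0,0],0,0.188],[[0,0,0],0,0.19],[[0,0,0],0,0.19],[[0,0,0],0,0.19],[[0,0,0],0,0.19]]' | f
python3 -m inch '[[[0,0,0],0,0.191],[[0,0,0],0,0.191],[[0,0,0],0,0.192],[[0,0,0],0,0.192],[[0,0,0],0,0.192],[[0,0,0],0,0.193],[[0,0,0],0,0.193],[[0,0,0],0,0.193],[[0,0,0],0,0.193],[[0,0,0],0,0.193]]'|f
```

```text
opening: 0.405 grip_force: 1.3 
opening: 0.403 grip_force: 3.2
```

```bash
f(){ egrep "open|grip|pos"|tr '\n' ' ';echo; }
python3 -m inch '[[[0,0,0],0,0.195],[[0,0,0],0,0.195],[[0,0,0],0,0.197],[[0,0,0],0,0.197],[[0,0,0],0,0.199],[[0,0,0],0,0.199],[[0,0,0],0,0.199],[[0,0,0],0,0.199],[[0,0,0],0,0.199],[[0,0,0],0,0.199]]' | f
python3 -m inch '[[[0,0,-0.05],0,0.199],[[0,0,-0.1],0,0.199],[[0,0,-0.3],0,0.199],[[0,0,-0.4],0,0.199],[[0,0,-0.3],0,0.199],[[0,0,0],0,0.199],[[0,0,0],0,0.199],[[0,0,0],0,0.199],[[0,0,0],0,0.199],[[0,0,0],0,0.199]]'|f
python3 - <<'E'
from h import *
a=eyes.read_camera("scene");save(a,"s2.png",(150,320,150,350),2.5)
go(*f2w(-1,0),103,TH)
E
```

```text
eef_pos: [462.0, 10.8, 32.9] opening: 0.403 grip_force: 9.2 
eef_pos: [461.9, 10.8, 101.6] opening: 0.403 grip_force: 9.2 
from [461.9  10.8 101.7] rpy [3.1416e+00 4.0000e-04 2.0200e-02] turn -0.04 then shift [ 1.902  2.29  -0.022] j6 1.43 t 82.2
```

View pics/s2.png

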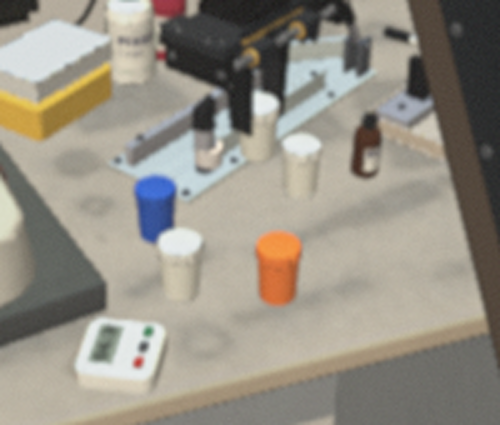

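The picture shows the first cup lifted between the fingers, with the others undisturbed (oil bottle, timer and look-alikes still in place). Into the lane with it.

```bash
f(){ egrep "open|grip|pos|ft"|tr '\n' ' ';echo; }
python3 -m inch '[[[0.25,0.3,0],0,0.199],[[0.4,0.48,0],0,0.199],[[0.4,0.48,0],0,0.199],[[0.4,0.48,0],0,0.199],[[0.3,0.35,0],0,0.199],[[0.152,0.2,0],0,0.199],[[0,0,0],0,0.199],[[0,0,0],0,0.199],[[0,0,0],0,0.199],[[0,0,0],0,0.199]]' | f
python3 -c "
from h import *
go(*f2w(-1,0),39.5,TH)"
```

```text
eef_pos: [578.7, -123.8, 102.1] ft_force: [-0.9, -0.4, 0.0] opening: 0.401 grip_force: 9.2 
from [ 578.7 -123.8  102.1] rpy [ 3.1415e+00 -1.0000e-04  2.0900e-02] turn -0.03 then shift [0.008 0.003 1.043] j6 1.23 t 83.5
```

```bash
f(){ egrep "open|grip|pos|ft"|tr '\n' ' ';echo; }
python3 -m inch '[[[0,0,0.35],0,0.199],[[0,0,0.35],0,0.199],[[0,0,0.2],0,0.199],[[0,0,0.1],0,0.199],[[0,0,0.04],0,0.199],[[0,0,0],0,0.199],[[0,0,0],0,0.199],[[0,0,0],0,0.18],[[0,0,0],0,0.12],[[0,0,0],0,0.03]]' | f
python3 -m inch '[[[0,0,0],0,0.03],[[0,0,0],0,0.03],[[0,0,-0.3],0,0.03],[[0,0,-0.4],0,0.03],[[0,0,-0.4],0,0.03],[[-0.4,-0.2,0],0,0.03],[[-0.5,-0.3,0],0,0.03],[[-0.5,-0.3,0],0,0.03],[[-0.3,-0.2,0],0,0.03],[[0,0,0],0,0.03]]' | f
python3 - <<'E'
from h import *
a=eyes.read_camera("wrist");caps(a)
a=eyes.read_camera("top");caps(a,56)
go(456.8,-48.7,33,TH)
E
```

```text
eef_pos: [578.9, -124.3, 39.6] ft_force: [0.4, 0.3, -0.3] opening: 0.473 grip_force: 0.0 
eef_pos: [475.3, -65.9, 106.7] ft_force: [-0.6, 0.0, 0.7] opening: 0.482 grip_force: 0.0 
white [ 322   30   56   60 2646] circle 579.4 -125.7 r 18.7 mean [ 579.7 -125.7]
white [127  68  75  10 529] circle 568.3 -2.7 r 24.8 mean [569.   -2.6]
white [189  88  22  37 327] circle 547.3 -21.5 r 12.3 mean [547.5 -26.7]
white [ 213  206   44   42 1451] circle 457.1 -49.0 r 18.1 mean [457.5 -50.1]
white [  0 222  19  28 405] circle 445.0 129.0 r 12.6 mean [443.9 127.5]
box 0.87 [219. 236.]
box 0.85 [317.  68.]
box 0.81 [ 57. 346.]
box 0.71 [147.  50.]
box 0.68 [224.  23.]
org 0.92 [ 64. 331.] [ 580.7 -126.1]
org 0.87 [142.  79.] [512.   90.6]
org 0.82 [215.  38.] [441. 139.]
org 0.71 [204. 238.] [456.  -50.7]
org 0.61 [279.  97.] [372.5  92.1]
org 0.17 [213. 451.] [ 451.8 -251.1]
white [   0    0   58   74 1617] circle 1020.3 597.4 r 137.7 mean [1051.3  633.2]
white [ 161   80  139  155 4484] circle 598.1 -5.8 r 261.0 mean [678.9  35.3]
white [  61   87  118  114 3491] circle 699.4 305.6 r 200.7 mean [632.9 284. ]
white [ 272  108  138  124 5527] circle 585.1 -284.9 r 203.1 mean [ 594.8 -313.1]
white [  0 149  44  33 814] circle 627.2 580.0 r 59.2 mean [616.2 575.4]
white [298 162  35  42 755] circle 537.9 -213.4 r 61.0 mean [ 549.1 -214.7]
white [  36  164  128   85 2244] circle 479.8 360.3 r 190.6 mean [470.  341.9]
white [ 286  209   87  138 6141] circle 298.6 -271.7 r 186.7 mean [ 327.1 -248.3]
org 0.73 [200. 203.] [511.5  90.5]
org 0.44 [224. 183.] [445.3 146.7]
from [476.3 -66.7 105.5] rpy [ 3.1414e+00 -4.0000e-04  1.9900e-02] turn -0.04 then shift [-0.318 -0.308  1.209] j6 1.27 t 86.3
```

```bash
f(){ egrep "open|grip|pos|ft"|tr '\n' ' ';echo; }
python3 -m inch '[[[-0.16,-0.15,0],0,0],[[-0.158,-0.15,0],0,0],[[0,0,0],0,0],[[0,0,0.3],0,0],[[0,0,0.4],0,0],[[0,0,0.35],0,0],[[0,0,0.159],0,0],[[0,0,0],0,0.1],[[0,0,0],0,0.14],[[0,0,0],0,0.165]]' | f
python3 -m inch '[[[0,0,0],0,0.175],[[0,0,0],0,0.18],[[0,0,0],0,0.185],[[0,0,0],0,0.19],[[0,0,0],0,0.192],[[0,0,0],0,0.195],[[0,0,0],0,0.196],[[0,0,0],0,0.197],[[0,0,0],0,0.197],[[0,0,0],0,0.197]]' | f
python3 -c "
from h import *
print(env.state()['grip_force'])"
```

```text
eef_pos: [456.6, -48.8, 33.6] ft_force: [0.1, 0.0, 0.3] opening: 0.42 grip_force: 0.1 
eef_pos: [456.3, -48.7, 33.0] ft_force: [-0.7, -1.7, 1.8] opening: 0.401 grip_force: 6.8 
6.7915720492601395
```

```bash
f(){ egrep "open|grip|pos|ft"|tr '\n' ' ';echo; }
python3 -c "
from h import *
go(*f2w(-1,-62),103,TH)"
python3 -m inch '[[[0,0,-0.05],0,0.199],[[0,0,-0.1],0,0.199],[[0,0,-0.3],0,0.199],[[0,0,-0.4],0,0.199],[[0,0,-0.3],0,0.199],[[0.3,0.35,0],0,0.199],[[0.5,0.5,0],0,0.199],[[0.5,0.5,0],0,0.199],[[0.4,0.45,0],0,0.199],[[0.3,0.4,0],0,0.199]]' | f
python3 -m inch '[[[0,0,0],0,0.199],[[0,0,0],0,0.199],[[0,0,0],0,0.199],[[0,0,0],0,0.199],[[0,0,0],0,0.199],[[0,0,0],0,0.199],[[0,0,0],0,0.199],[[0,0,0],0,0.199],[[0,0,0],0,0.199],[[0,0,0],0,0.199]]' | f
python3 -c "
from h import *
go(*f2w(-1,-62),39.6,TH)"
```

```text
from [456.3 -48.7  33. ] rpy [ 3.1415 -0.      0.0202] turn -0.03 then shift [ 2.019  2.334 -1.167] j6 1.3 t 88.8
eef_pos: [579.6, -179.2, 102.2] ft_force: [0.1, 0.8, -0.4] opening: 0.403 grip_force: 9.1 
eef_pos: [578.9, -178.3, 101.9] ft_force: [-0.4, 0.7, -0.6] opening: 0.401 grip_force: 9.1 
from [ 578.9 -178.3  101.9] rpy [ 3.1415 -0.      0.0202] turn -0.04 then shift [0.026 0.128 1.039] j6 1.14 t 91.3
```

Lower and release, then a look at cup C from nearby.

```bash
f(){ egrep "open|grip|pos|ft"|tr '\n' ' ';echo; }
python3 -m inch '[[[0.026,0.128,0],0,0.199],[[0,0,0.35],0,0.199],[[0,0,0.35],0,0.199],[[0,0,0.2],0,0.199],[[0,0,0.1],0,0.199],[[0,0,0.036],0,0.199],[[0,0,0],0,0.199],[[0,0,0],0,0.18],[[0,0,0],0,0.12],[[0,0,0],0,0.05]]' | f
python3 -m inch '[[[0,0,0],0,0],[[0,0,0],0,0],[[0,0,-0.3],0,0],[[0,0,-0.4],0,0],[[0,0,-0.5],0,0],[[-0.5,-0.6,0],0,0],[[-0.6,-0.8,0],0,0],[[-0.6,-0.8,0],0,0],[[-0.4,-0.8,0],0,0],[[-0.2,-0.8,0],0,0]]' | f
python3 -m inch '[[[0,-0.7,0],0,0],[[0,-0.5,0],0,0],[[0,0,0],0,0],[[0,0,0],0,0],[[0,0,0],0,0],[[0,0,0],0,0],[[0,0,0],0,0],[[0,0,0],0,0],[[0,0,0],0,0],[[0,0,0],0,0]]' | f
python3 - <<'E'
from h import *
a=eyes.read_camera("wrist");caps(a)
go(441.4,138.5,33,TH)
E
```

```text
eef_pos: [580.7, -186.0, 40.0] ft_force: [-0.5, 0.0, 0.1] opening: 0.464 grip_force: 0.0 
eef_pos: [437.1, 40.5, 113.0] ft_force: [0.3, 0.2, -0.3] opening: 0.498 grip_force: 0.0 
eef_pos: [436.6, 111.3, 111.8] ft_force: [1.0, -0.1, 0.3] opening: 0.498 grip_force: 0.0 
white [   0    0   34  110 2488] circle 538.2 275.2 r 38.9 mean [545.4 276.3]
white [  343     0   169    89 10787] circle 551.3 -5.3 r 64.0 mean [553.2   3.3]
white [  74  166   88   80 2920] circle 431.4 217.7 r 34.0 mean [431.2 216.7]
white [ 197  174   47   45 1670] circle 441.5 138.5 r 18.3 mean [441.9 138.5]
box 0.82 [103. 287.]
box 0.79 [191. 220.]
box 0.59 [259. 275.]
org 0.95 [178. 223.] [441.  141.5]
org 0.71 [248. 276.] [370.   89.5]
org 0.64 [100. 280.] [512.5  91.7]
from [436.5 111.3 111.8] rpy [3.1415 0.     0.0203] turn -0.03 then shift [ 0.091 -0.452  1.313] j6 1.65 t 95.2
```

```bash
f(){ egrep "open|grip|pos|ft"|tr '\n' ' ';echo; }
python3 -m inch '[[[0.05,-0.2,0],0,0],[[0.036,-0.253,0],0,0],[[0,0,0],0,0],[[0,0,0.3],0,0],[[0,0,0.35],0,0],[[0,0,0.35],0,0],[[0,0,0.2],0,0],[[0,0,0.113],0,0],[[0,0,0],0,0],[[0,0,0],0,0.1]]' | f
python3 -m inch '[[[0,0,0],0,0.15],[[0,0,0],0,0.17],[[0,0,0],0,0.18],[[0,0,0],0,0.187],[[0,0,0],0,0.19],[[0,0,0],0,0.193],[[0,0,0],0,0.195],[[0,0,0],0,0.197],[[0,0,0],0,0.197],[[0,0,0],0,0.197]]' | f
python3 -c "
from h import *
go(*f2w(-1,62),103,TH)"
```

```text
eef_pos: [441.4, 138.6, 33.5] ft_force: [-1.1, -0.5, -0.1] opening: 0.462 grip_force: 0.0 
eef_pos: [441.2, 138.5, 33.0] ft_force: [-0.6, -1.1, 0.9] opening: 0.403 grip_force: 6.5 
from [441.2 138.5  33. ] rpy [ 3.1415e+00 -1.0000e-04  2.0200e-02] turn -0.04 then shift [ 2.197  3.393 -1.166] j6 1.71 t 97.7
```

```bash
f(){ egrep "open|grip|pos|ft"|tr '\n' ' ';echo; }
python3 -m inch '[[[0,0,-0.05],0,0.199],[[0,0,-0.1],0,0.199],[[0,0,-0.4],0,0.199],[[0,0,-0.5],0,0.199],[[0,0,-0.4],0,0.199],[[0,0,-0.25],0,0.199],[[0,0.4,0],0,0.199],[[0,0.7,0],0,0.199],[[0,0.8,0],0,0.199],[[0.3,0.6,0],0,0.199]]' | f
python3 -m inch '[[[0.5,0.5,0],0,0.199],[[0.6,0.39,0],0,0.199],[[0.5,0,0],0,0.199],[[0.297,0,0],0,0.199],[[0,0,0],0,0.199],[[0,0,0],0,0.199],[[0,0,0],0,0.199],[[0,0,0],0,0.199],[[0,0,0],0,0.199],[[0,0,0],0,0.199]]' | f
python3 -c "
from h import *
go(*f2w(-1,62),39.6,TH)"
```

```text
eef_pos: [461.6, -12.5, 135.5] ft_force: [0.4, -0.5, -0.3] opening: 0.403 grip_force: 8.9 
eef_pos: [577.0, -62.2, 135.0] ft_force: [-0.1, -0.3, 0.5] opening: 0.408 grip_force: 8.9 
from [577.  -62.2 135. ] rpy [3.1415 0.     0.0202] turn -0.04 then shift [ 0.013 -0.004  1.59 ] j6 1.33 t 100.2
```

```bash
f(){ egrep "open|grip|pos|ft"|tr '\n' ' ';echo; }
python3 -m inch '[[[0.013,0,0.3],0,0.199],[[0,0,0.4],0,0.199],[[0,0,0.4],0,0.199],[[0,0,0.3],0,0.199],[[0,0,0.15],0,0.199],[[0,0,0.04],0,0.199],[[0,0,0],0,0.199],[[0,0,0],0,0.18],[[0,0,0],0,0.12],[[0,0,0],0,0.05]]' | f
python3 -m inch '[[[0,0,0],0,0],[[0,0,0],0,0],[[0,0,-0.3],0,0],[[0,0,-0.4],0,0],[[0,0,-0.5],0,0],[[-0.6,0.4,-0.3],0,0],[[-0.6,0.6,0],0,0],[[-0.2,0.6,0],0,0],[[0,0.6,0],0,0],[[0,0.6,0],0,0]]' | f
python3 -m inch '[[[0,0,0],0,0],[[0,0,0],0,0],[[0,0,0],0,0],[[0,0,0],0,0],[[0,0,0],0,0],[[0,0,0],0,0],[[0,0,0],0,0],[[0,0,0],0,0],[[0,0,0],0,0],[[0,0,0],0,0]]' | f
python3 - <<'E'
from h import *
a=eyes.read_camera("wrist");caps(a,59)
print("cups feeder expect",f2w(-1,-62),f2w(-1,0),f2w(-1,62))
for n,z in [("gate_post",60),("gate_hinge",60),("clamp_tip",90),("clamp_hinge",44),("feeder",0)]:
    for r in eyes.spot_point(n,a)[:2]: w=atz(a,r["centre"],z);print(n,round(r["score"],2),np.array(r["centre"]).round(),w[:2].round(1),w2f(w).round(1))
for n,z in (("gate_post",78),):
  r=eyes.boxes_of(n,a)[0];print(r)
print(ray(a,[0,0])[0])
E
```

```text
eef_pos: [578.0, -62.2, 39.9] ft_force: [-0.2, 0.3, 0.1] opening: 0.466 grip_force: 0.0 
eef_pos: [497.2, -233.2, 131.1] ft_force: [-0.2, 0.9, 0.0] opening: 0.498 grip_force: 0.0 
eef_pos: [497.3, -231.9, 129.6] ft_force: [-0.4, 0.1, -0.2] opening: 0.499 grip_force: 0.0 
white [209  56  55  10 356] circle 598.7 -215.9 r 19.3 mean [ 599.9 -217.9]
white [   0   63   51   52 2071] circle 577.5 -60.7 r 19.8 mean [578.4 -61.9]
white [  85   62   51   54 2087] circle 579.5 -123.2 r 19.6 mean [ 579.4 -124.1]
white [ 122   62   98   52 2522] circle 586.4 -168.7 r 36.0 mean [ 582.4 -181. ]
white [ 224   77   81   22 1257] circle 577.0 -236.6 r 29.4 mean [ 581.8 -234.4]
white [ 213  101  105   38 1773] circle 563.8 -237.8 r 38.9 mean [ 562.9 -240.8]
white [ 52 131  49  17 442] circle 544.9 -94.2 r 18.1 mean [543. -95.]
white [408 138  14  85 851] circle 513.6 -358.3 r 35.3 mean [ 516.5 -357.8]
box 0.92 [ 90. 197.]
box 0.81 [85. 36.]
box 0.6 [ 87. 118.]
box 0.18 [142. 278.]
org 0.64 [90. 69.] [577.1 -60.7]
org 0.64 [ 86. 139.] [ 581.7 -124.6]
org 0.56 [ 88. 206.] [ 581.1 -185.3]
cups feeder expect [ 580.64474073 -185.90646906] [ 579.20027143 -123.92329789] [577.75580214 -61.94012672]
gate_post 0.91 [ 68. 288.] [ 596.3 -253.4] [  13.  -129.8]
gate_post 0.69 [160. 406.] [ 531.4 -347.8] [ -54.  -222.7]
gate_hinge 0.56 [ 31. 248.] [ 619.7 -224. ] [  37.1 -101. ]
clamp_tip 0.84 [144. 283.] [ 546.9 -249.5] [ -36.2 -124.8]
clamp_tip 0.16 [ 87. 205.] [ 581.9 -198.2] [  0.  -74.3]
clamp_hinge 0.81 [136. 308.] [ 545.9 -273.9] [ -37.8 -149.1]
clamp_hinge 0.17 [223. 276.] [ 469.2 -251.2] [-113.9 -124.6]
feeder 0.61 [ 91. 134.] [ 577.8 -119.8] [-2.3  4.1]
{'centre': [66.0, 289.4], 'score': 0.91}
[ 581.91245128 -229.61812277  299.33405389]
```

All three cups stand where intended and the gate is at about 0.89 rad. I'll push its post shut with closed fingers from behind.

```bash
python3 -c "
from h import *
go(*f2w(9,-162),105,TH)"
```

```text
from [ 497.3 -231.8  129.6] rpy [ 3.1415 -0.      0.0202] turn -0.04 then shift [1.573 0.934 0.41 ] j6 0.99 t 104.4
```

```bash
f(){ egrep "open|grip|pos|ft"|tr '\n' ' ';echo; }
python3 -m inch '[[[0,0.47,0],0,1],[[0,0.464,0],0,1],[[0.5,0,0],0,1],[[0.5,0,0],0,1],[[0.573,0,0],0,1],[[0,0,0],0,1],[[0,0,0.5],0,1],[[0,0,0.5],0,1],[[0,0,0.3],0,1],[[0,0,0],0,1]]' | f
python3 -c "
from h import *
print(w2f(env.state()['eef_pos']));go(*f2w(9,-162),50,TH)"
```

```text
eef_pos: [592.0, -285.8, 50.7] ft_force: [0.0, -0.2, -0.1] opening: 0.006 grip_force: 0.0 
[   7.97567054 -162.11640167]
from [ 592.  -285.8   50.7] rpy [-3.1405e+00  1.9000e-03  2.0000e-02] turn -0.04 then shift [ 0.017 -0.002  0.012] j6 1.0 t 105.7
```

```bash
f(){ egrep "open|grip|pos|ft"|tr '\n' ' ';echo; }
python3 -m inch '[[[-0.015,-0.08,0],0,1],[[-0.015,-0.08,0],0,1],[[-0.015,-0.08,0],0,1],[[-0.015,-0.08,0],0,1],[[-0.015,-0.08,0],0,1],[[-0.015,-0.08,0],0,1],[[-0.015,-0.07,0],0,1],[[-0.015,-0.05,0],0,1],[[0,0,0],0,1],[[0,0,0],0,1]]' | f
python3 -m inch '[[[0,-0.02,0],0,1],[[0,-0.02,0],0,1],[[0,0,0],0,1],[[0,0,0],0,1],[[0,0,0],0,1],[[0,0,0],0,1],[[0,0,0],0,1],[[0,0,0],0,1],[[0,0,0],0,1],[[0,0,0],0,1]]' | f
python3 -m inch '[[[0,-0.02,0],0,1],[[0,-0.02,0],0,1],[[0,0,0],0,1],[[0,0,0],0,1],[[0,0,0],0,1],[[0,0,0],0,1],[[0,0,0],0,1],[[0,0,0],0,1],[[0,0,0],0,1],[[0,0,0],0,1]]' | f
python3 -c "
from h import *
print(w2f(env.state()['eef_pos']))"
```

```text
eef_pos: [585.1, -249.9, 51.7] ft_force: [-0.0, -1.2, 0.5] opening: 0.002 grip_force: 0.4 
eef_pos: [584.8, -247.7, 51.6] ft_force: [0.1, -0.3, -0.2] opening: 0.008 grip_force: 0.2 
eef_pos: [584.8, -245.3, 51.6] ft_force: [-0.9, -0.7, 0.8] opening: 0.005 grip_force: 0.3 
[   1.72865046 -121.47018044]
```

Continue in small steps until the stop is felt.

```bash
f(){ egrep "pos|ft"|tr '\n' ' ';echo; }
python3 -m inch '[[[0,-0.015,0],0,1],[[0,-0.015,0],0,1],[[0,0,0],0,1],[[0,0,0],0,1],[[0,0,0],0,1],[[0,0,0],0,1],[[0,0,0],0,1],[[0,0,0],0,1],[[0,0,0],0,1],[[0,0,0],0,1]]' | f
python3 -m inch '[[[0,-0.015,0],0,1],[[0,-0.015,0],0,1],[[0,0,0],0,1],[[0,0,0],0,1],[[0,0,0],0,1],[[0,0,0],0,1],[[0,0,0],0,1],[[0,0,0],0,1],[[0,0,0],0,1],[[0,0,0],0,1]]' | f
python3 - <<'E'
from h import *
print(w2f(env.state()['eef_pos']))
E
```

```text
eef_pos: [584.7, -243.5, 51.6] ft_force: [-0.2, -0.8, 0.8] 
eef_pos: [584.7, -241.7, 51.6] ft_force: [0.1, -0.8, 0.9] 
[   1.72663286 -117.87471155]
```

```bash
f(){ egrep "pos|ft"|tr '\n' ' ';echo; }
python3 -m inch '[[[0,-0.012,0],0,1],[[0,-0.013,0],0,1],[[0,0,0],0,1],[[0,0,0],0,1],[[0,0,0],0,1],[[0,0,0],0,1],[[0,0,0],0,1],[[0,0,0],0,1],[[0,0,0],0,1],[[0,0,0],0,1]]' | f
python3 -m inch '[[[0,-0.012,0],0,1],[[0,-0.013,0],0,1],[[0,0,0],0,1],[[0,0,0],0,1],[[0,0,0],0,1],[[0,0,0],0,1],[[0,0,0],0,1],[[0,0,0],0,1],[[0,0,0],0,1],[[0,0,0],0,1]]' | f
python3 - <<'E'
from h import *
a=eyes.read_camera("wrist")
for n,z in [("gate_post",60),("gate_hinge",60),("clamp_tip",95),("clamp_hinge",44)]:
    for r in eyes.spot_point(n,a)[:1]: w=atz(a,r["centre"],z);print(n,round(r["score"],2),np.array(r["centre"]).round(),w2f(w).round(1))
E
```

```text
eef_pos: [584.7, -240.2, 51.6] ft_force: [-0.9, -1.1, -0.1] 
eef_pos: [584.6, -238.7, 51.6] ft_force: [-0.3, -1.7, 0.5] 
gate_post 0.6 [250. 228.] [ -1.7 -99.3]
gate_hinge 0.63 [247. 231.] [ 1.000e-01 -1.009e+02]
clamp_hinge 0.42 [215. 184.] [ 13.3 -71.5]
```

```bash
f(){ egrep "pos|ft"|tr '\n' ' ';echo; }
for i in 1; do python3 -m inch '[[[0,-0.01,0],0,1],[[0,-0.01,0],0,1],[[0,0,0],0,1],[[0,0,0],0,1],[[0,0,0],0,1],[[0,0,0],0,1],[[0,0,0],0,1],[[0,0,0],0,1],[[0,0,0],0,1],[[0,0,0],0,1]]' | f; done
python3 -m inch '[[[0,-0.01,0],0,1],[[0,-0.01,0],0,1],[[0,0,0],0,1],[[0,0,0],0,1],[[0,0,0],0,1],[[0,0,0],0,1],[[0,0,0],0,1],[[0,0,0],0,1],[[0,0,0],0,1],[[0,0,0],0,1]]' | f
python3 -m inch '[[[0,-0.01,0],0,1],[[0,-0.01,0],0,1],[[0,0,0],0,1],[[0,0,0],0,1],[[0,0,0],0,1],[[0,0,0],0,1],[[0,0,0],0,1],[[0,0,0],0,1],[[0,0,0],0,1],[[0,0,0],0,1]]' | f
```

```text
eef_pos: [584.6, -238.2, 51.7] ft_force: [-0.8, -5.4, -0.1] 
eef_pos: [584.7, -237.9, 51.7] ft_force: [-1.8, -11.8, -1.9] 
eef_pos: [584.8, -237.7, 51.8] ft_force: [-2.0, -15.9, -3.0]
```

The gate is against its stop, so it is shut. Next I'll back off, go behind the clamp lever and swing it over.

```bash
f(){ egrep "pos|ft"|tr '\n' ' ';echo; }
python3 -m inch '[[[0,0.2,0],0,1],[[0,0.4,0],0,1],[[0,0.4,0],0,1],[[0,0.3,0],0,1],[[0,0,-0.4],0,1],[[-0.33,0,0],0,1],[[-0.33,0,0],0,1],[[0,0,0],0,1],[[0,0,0],0,1],[[0,0,0],0,1]]' | f
python3 - <<'E'
from h import *
print(w2f(env.state()['eef_pos']))
a=eyes.read_camera("wrist")
for n,z in [("gate_post",60),("gate_hinge",60),("clamp_tip",95),("clamp_hinge",44)]:
    for r in eyes.spot_point(n,a)[:1]: w=atz(a,r["centre"],z);print(n,round(r["score"],2),np.array(r["centre"]).round(),w2f(w).round(1))
go(*f2w(-38,-190),76,TH)
E
```

```text
eef_pos: [547.1, -314.0, 75.5] ft_force: [0.4, -0.1, -0.8] 
[ -37.4972247  -189.30744263]
gate_post 0.64 [172. 109.] [  -1.1 -100.4]
gate_hinge 0.61 [109. 100.] [  36.1 -100.4]
clamp_tip 0.61 [252. 137.] [ -36.3 -125.8]
clamp_hinge 0.74 [220. 196.] [ -39.4 -148. ]
from [ 546.7 -313.8   75.5] rpy [3.1416 0.     0.0205] turn -0.03 then shift [-0.002  0.016 -0.008] j6 0.92 t 119.9
```

```bash
f(){ egrep "pos|ft"|tr '\n' ' ';echo; }
python3 -m inch '[[[0,-0.15,0],0,1],[[0,-0.15,0],0,1],[[0,-0.15,0],0,1],[[0,-0.12,0],0,1],[[0,-0.12,0],0,1],[[0,-0.12,0],0,1],[[0,-0.12,0],0,1],[[0,-0.12,0],0,1],[[0,-0.12,0],0,1],[[0,0,0],0,1]]' | f
python3 -m inch '[[[0,-0.04,0.08],0,1],[[0,-0.04,0.08],0,1],[[0,-0.04,0.08],0,1],[[0,-0.03,0.06],0,1],[[0,0,0],0,1],[[0,0,0],0,1],[[0,0,0],0,1],[[0,0,0],0,1],[[0,0,0],0,1],[[0,0,0],0,1]]' | f
python3 - <<'E'
from h import *
print(w2f(env.state()['eef_pos']))
a=eyes.read_camera("wrist")
for n,z in [("gate_post",60),("clamp_tip",50)]:
    for r in eyes.spot_point(n,a)[:1]: w=atz(a,r["centre"],z);print(n,round(r["score"],2),np.array(r["centre"]).round(),w2f(w).round(1))
E
```

```text
eef_pos: [545.1, -243.0, 75.7] ft_force: [0.7, -0.4, -1.0] 
eef_pos: [544.9, -234.7, 57.7] ft_force: [0.4, -0.2, 0.0] 
[ -37.84705979 -109.9748199 ]
gate_post 0.81 [181. 239.] [  -2.1 -100.9]
clamp_tip 0.62 [239. 230.] [-42.7 -94.2]
```

```bash
f(){ egrep "pos|ft"|tr '\n' ' ';echo; }
python3 -m inch '[[[0,-0.05,0],0,1],[[0,-0.05,0],0,1],[[0,-0.05,0],0,1],[[0,0,0.03],0,1],[[0,0,0.03],0,1],[[0,0,0.03],0,1],[[0,0,0],0,1],[[0,0,0],0,1],[[0,0,0],0,1],[[0,0,0],0,1]]' | f
python3 -m inch '[[[0,0,0.015],0,1],[[0,0,0.015],0,1],[[0,0,0],0,1],[[0,0,0],0,1],[[0,0,0],0,1],[[0,0,0],0,1],[[0,0,0],0,1],[[0,0,0],0,1],[[0,0,0],0,1],[[0,0,0],0,1]]' | f
```

```text
eef_pos: [544.8, -225.8, 52.2] ft_force: [-0.4, -0.3, -0.0] 
eef_pos: [544.7, -225.7, 50.4] ft_force: [-0.3, -0.5, 0.1]
```

```bash
f(){ egrep "pos|ft"|tr '\n' ' ';echo; }
python3 -m inch '[[[0,0,0.015],0,1],[[0,0,0.015],0,1],[[0,0,0],0,1],[[0,0,0],0,1],[[0,0,0],0,1],[[0,0,0],0,1],[[0,0,0],0,1],[[0,0,0],0,1],[[0,0,0],0,1],[[0,0,0],0,1]]' | f
python3 -m inch '[[[0,0,0.01],0,1],[[0,0,0.01],0,1],[[0,0,0],0,1],[[0,0,0],0,1],[[0,0,0],0,1],[[0,0,0],0,1],[[0,0,0],0,1],[[0,0,0],0,1],[[0,0,0],0,1],[[0,0,0],0,1]]' | f
python3 - <<'E'
from h import *
a=eyes.read_camera("scene");p=eyes.read_camera("wrist")
for n in ("clamp_tip","clamp_hinge","gate_post"):
  for q in (a,p):
    for r in eyes.spot_point(n,q)[:1]: print(n,round(r["score"],2),np.array(r["centre"]).round(1),"expect down",np.round(proj(q,[*f2w(-38,-93),50]),1),"up.5",np.round(proj(q,[*f2w(-38,-147+54*np.cos(.5)-3),44+54*np.sin(.5)+5]),1))
E
```

```text
eef_pos: [544.9, -225.7, 49.9] ft_force: [-4.4, 2.2, 15.4] 
eef_pos: [545.0, -225.7, 49.7] ft_force: [-6.6, 3.7, 26.0] 
clamp_tip 0.68 [195.  252.4] expect down [171.6 281.7] up.5 [162.1 284.1]
clamp_tip 0.82 [237.2 242.8] expect down [238.4 242.1] up.5 [260.2 258.8]
clamp_hinge 0.41 [170.1 293.1] expect down [171.6 281.7] up.5 [162.1 284.1]
clamp_hinge 0.63 [232.4 328.9] expect down [238.4 242.1] up.5 [260.2 258.8]
gate_post 0.55 [167.4 292.4] expect down [171.6 281.7] up.5 [162.1 284.1]
gate_post 0.67 [184.8 251.5] expect down [238.4 242.1] up.5 [260.2 258.8]
```

The clamp is fully down: a hard stop at z = 50, and the network's tip agrees. I'll retreat and verify everything before handing in.

```bash
f(){ egrep "pos|ft"|tr '\n' ' ';echo; }
python3 -m inch '[[[0,0,-0.3],0,1],[[0,0,-0.5],0,1],[[0,0,-0.6],0,1],[[0,0,-0.6],0,1],[[-0.6,0.2,0],0,1],[[-0.4,0.2,0],0,1],[[0,0,0],0,1],[[0,0,0],0,1],[[0,0,0],0,1],[[0,0,0],0,1]]' | f
python3 - <<'E'
from h import *
a=eyes.read_camera("wrist")
for n,z in [("gate_post",60),("clamp_tip",50),("knob",70),("cup_1",6),("gauge",3),("gauge_tray",0),("oil",0),("marker",0)]:
    for r in eyes.spot_point(n,a)[:4]:
        w=atz(a,r["centre"],z);print(n,round(r["score"],2),np.array(r["centre"]).round(),w[:2].round(1),w2f(w).round(1))
caps(a,59)
E
```

```text
eef_pos: [485.6, -250.6, 167.2] ft_force: [-0.2, -0.5, -0.5] 
gate_post 0.63 [ 72. 224.] [ 583.2 -222.9] [  0.7 -99. ]
clamp_tip 0.71 [116. 220.] [ 546.2 -218.2] [-36.2 -93.5]
clamp_tip 0.53 [48. 15.] [598.7 -46.3] [20.3 77.1]
cup_1 0.88 [76. 67.] [577.7 -61.7] [-1.  62.3]
cup_1 0.75 [ 75. 132.] [ 580.6 -126. ] [ 0.4 -2.1]
cup_1 0.62 [ 73. 192.] [ 583.4 -186.3] [  1.7 -62.4]
gauge 0.95 [200. 253.] [ 450.5 -249. ] [-132.6 -122.1]
gauge_tray 0.87 [221. 281.] [ 423.6 -282.2] [-160.2 -154.6]
oil 0.76 [218. 134.] [ 424.7 -111.7] [-155.2   15.9]
marker 0.58 [144. 372.] [ 516.5 -376.2] [ -69.6 -250.8]
marker 0.57 [117. 280.] [ 542.3 -275.4] [ -41.4 -150.6]
white [  10   51   44   45 1577] circle 577.7 -60.7 r 19.6 mean [578.3 -62. ]
white [ 158   51   44   45 1579] circle 581.0 -185.4 r 18.5 mean [ 581.3 -185.7]
white [  85   52   44   45 1577] circle 578.9 -124.1 r 18.4 mean [ 579.2 -124.4]
white [377 121  10  78 680] circle 510.3 -364.1 r 35.9 mean [ 512.5 -363.7]
box 0.79 [ 73. 113.]
box 0.61 [74. 41.]
box 0.6 [224. 314.]
box 0.56 [ 72. 184.]
box 0.28 [115. 235.]
org 0.88 [76. 67.] [577.9 -58.3]
org 0.75 [ 75. 132.] [ 580.8 -123.7]
org 0.62 [ 73. 192.] [ 583.6 -185.2]
```

The gauge has been knocked towards the tray wall (tray offset about 27, 33 mm). I'll check that it still lies flat.

Run:
```python
from h import *
a=eyes.read_camera("wrist");gauge(a,18)
np.set_printoptions(precision=1,suppress=True)
r=eyes.cut_out("gauge",a)[0];m=r["mask"].astype(np.uint8);c=max(cv2.findContours(m,0,2)[0],key=cv2.contourArea)
w=cv2.convexHull(np.float32([atz(a,[q[0][1],q[0][0]],18)[:2] for q in c]))[:,0];print(w[np.argsort(-w[:,0])][:4],w[:,1].min(),w[:,1].max())
t=eyes.cut_out("gauge_tray",a)[0]["mask"].astype(np.uint8);c=max(cv2.findContours(t,0,2)[0],key=cv2.contourArea)
b=cv2.minAreaRect(np.float32([atz(a,[q[0][1],q[0][0]],20)[:2] for q in c]));print("tray",b)
# fin top vs base: fin dark blob
im=a["pixels"].astype(int);d=((im.max(2)<60)&(m>0)).astype(np.uint8);v=np.argwhere(d);print("fin px",v.min(0),v.max(0))
g=lambda *X:np.round(proj(a,X),1)
print("fin expected if flat: top corners",g(450.5-12,-249,65),g(450.5+12,-249,65),"base",g(450.5-12,-249,18),g(450.5+12,-249,18))
s=eyes.read_camera("scene");print([ (round(q["score"],2),np.round(q["centre"],0)) for q in eyes.spot_point("gauge",s)[:2]],g and np.round(proj(s,[450.5,-249,3]),0))
```

```text
gauge 0.71 [ 451.9 -249.2] [99.5 40.1] 89.6
origin 0.55 [ 451.4 -251.2]
[[ 472.  -245.7]
 [ 471.7 -287.1]
 [ 471.4 -217.1]
 [ 471.3 -210.7]] -298.8143 -199.36806
tray ((427.8597412109375, -281.56536865234375), (200.947509765625, 105.66837310791016), 89.32359313964844)
fin px [193 224] [220 282]
fin expected if flat: top corners [233.3 252.2] [209.7 252.6] base [214.4 252.5] [193.5 252.9]
[(0.6, array([192., 315.]))] [194. 316.]
```

The outline measures 99.5 × 40.1 mm, so the gauge is flat and well inside its limits. Everything else checks out, so I'll hand the job in.

```bash
python3 -c "
from cell import env
print(env.job_done())"
```

```text
the job is handed in; nothing more can be done
None
```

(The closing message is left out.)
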